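# Seat the adapter plate in the shaker's spring-clip bracket

### The job

Take the aluminium adapter plate off the green mat by its orange handle and slide its two ears down into the spring-clip slots of the bracket with blue posts on the shaker, until it is past the clips and sits flat, fully home on the bracket's floor; then let go. Press firmly but gently, going by feel: the bracket floats on springs and must never take more than about 25 N. Leave everything else on the bench where it is.

Things in the scene. Friction and masses are not known exactly. Their poses are not given: they have to be found in the camera images.
- plate_grip (a point): Point in the orange handle of the loose aluminium plate, on its centre line, 33 mm above the plate's underside. The handle is upright, 40 (x) x 16 (y) x 40 mm high, on the middle of the plate's upper face (10 mm up to 50 mm above the underside). Grasp it across y. x along the handle, y from ear to ear, z up. The plate weighs about 0.3 kg.
- ear (a point): Middle of one of the two ears of the plate, 5 mm above its underside. Plate: 86 (x) x 128 (y) x 10 mm; on each y end an ear 14 (x) x 12 (y) x 10 mm, 152 mm over both ears. The plate is symmetrical: either ear may go in either slot.
- mat: Green mat, 150 x 190 x 3 mm, fixed to the bench; origin under its centre. The plate starts lying flat on it.
- bracket: Dark steel bracket with blue posts on the white shaker. Origin: centre of its floor's upper face (100 x 160 mm); with the plate home, plate_grip is 33 mm above it. x across the slots, y from slot to slot, z up. It floats on damped springs: gives straight down about 1 mm per N, bottoms after 21 mm, springs back up when released. So it sinks under the push; a push of 16 to 18 N brings the plate home.
- slot (a point): Middle of one slot (the other mirrors it in y), 34 mm above the bracket's floor. Between two posts 34 mm high, with mouths flared up to 40 mm, the slot is open upward and 17 mm wide in x: 1.5 mm play each side of an ear. The posts' inner faces are 131.4 mm apart in y: 1.7 mm play at each end of the plate.
- clip0: One of four copper spring clips, one on each x side of each slot; origin on the slot's middle at floor height. They slope inward from 31 to 13 mm above the floor, to 9 mm apart, then out again over a seated ear. Passing all four takes some 8 to 15 N downward (friction varies); below that the plate drags down until they snap in above the ears.
- shaker: White and blue plate shaker, fixed, 220 (x) x 200 (y) mm, its top 62 mm above the bench; origin under its centre. Carries the bracket.
- tipbox: Bystander: blue box of white pipette tips, 85 x 122 x 76 mm, origin under its centre. Leave it alone.
- timer: Bystander: white timer lying flat, 60 x 70 x 17 mm, origin under its centre. Leave it alone.
- wellplate: Bystander: white 96-well plate, 86 x 128 x 14 mm, no handle or ears, origin under its centre. Leave it alone.
- marker: Bystander: black and red marker pen, 120 mm long, 11 mm thick, origin under its centre. Leave it alone.

How it is judged:
By the outcome, as a careful person would: the job done as asked, in the order asked, and still so for the second after the job is handed in, with the robot touching nothing.
It also fails if it takes over 46 s, if anything falls off the work surface, if the arm or the gripper's body presses on something with over 40 N, if the wrist force passes 120 N, or if a joint passes its speed limit or range.

### The arm

A 6-joint arm with a two-finger parallel gripper is mounted at the origin on the work surface. World frame = base frame: x ahead of the robot, y to its left, z up, the work surface at z = 0. Lengths are in m, angles in rad, forces in N, time in s.
With the tool pointing down it reaches from about 0.225 to 0.875 m from the base axis. Payload 3.4 kg.
Tool frame: the origin (TCP) lies at the very end of the fingers, on their centre line; the grasp point (between the pads) lies 19 mm behind it (robot.hold_point_z is the z of the grasp point in the tool frame, in m); z points along the fingers, x is the direction in which the jaws open and shut, and the axes are right-handed (so a half turn about z gives the same grasp; the last joint's range is limited). The gripper opens to 85 mm and grips with 20 to 120 N. Pads are 22 mm wide; open, the fingers measure 114 mm over their backs; the gripper's body (76 mm by 85 mm) begins 54 mm behind the grasp point. The pads swing forward as they close: fully open they stand 13 mm farther back than shut.
Start: joints at [-1.332, 0.276, 1.505, -0, 1.361, -0.121], TCP at [0.202, -0.538, 0.231] pointing down, gripper open.
Joint ranges: [-2.89, 2.89], [-0.75, 2.08], [0.22, 2.7], [-1.18, 4.32], [0.11, 2.71], [-2.7, 2.7]. Speed limits (rad/s): [2.57, 2.57, 3.14, 3.14, 3.14, 3.14].

### API

Orientations are given as a rotation vector (axis times angle).
In Python, from plant import sensors, capture, calibration, hand_in, robot gives the robot as it stands.
- The arm moves only by the tool play_rows, never from a script. Its argument "increments" is a list of rows, each a list of 3 entries, a list of its own where there are three numbers: the shift along the tool's x, y, z in cm, then the turn, a rotation vector about the tool's x, y, z in degrees, then the finger opening in cm, from 0 to 8.54. In form: [[[tx, ty, tz], [rx, ry, rz], fingers], ...]. A call has 1 to 20 rows; each row is the pose to reach, as a shift and turn from the pose commanded when the call began, along the tool's axes at that moment; what a row does not reach only later rows make up. A row lasts 1/12 s, in which the tool goes at most 41.7 mm and 7.16 degrees, less where a joint would pass 70% of its speed; a pose out of reach is approached as far as the arm can. A call with a gripper value outside its range is refused whole. The fingers move at their own pace and stop on an object; the grip force is fixed at half the most. Time passes only in rows, so rows that repeat a pose let the fingers close. It gives the time, the measured TCP pose, the force and the opening at its end, in the units of the state.
- sensors.get_obs(): the state, without advancing time (a new reading comes with each control period).
- capture(name): name is "side" or "top"; returns (picture, depth): 480x640x3 uint8, red, green, blue; 480x640 float32, m along the optical axis (not along the pixel's ray), 0 where there is no reading.
- calibration(name): a dict with "mtx" (3x3 intrinsics, pixels), "extrinsics" (4x4, takes a point from camera to world coordinates). Camera axes: x right, y down, z forward; pixel columns grow to the right and rows downward; lengths in m; the calibration is good to about 2 mm. A picture is of the moment at which its call begins. calibration takes no time and is no camera call.
- hand_in(): hands the job in, once; it reports no verdict.
The state is a dict: "time_s": time; "joint_pos": joint angles; "joint_vel": joint speeds; "joint_efforts": joint torques, N m; "eef_pos": TCP position; "ee_rot": TCP orientation; "force": force on the tool from outside, world axes, zero at the start; "torque": the same for the moment, N m; "gripper_width": opening from 0.0 (shut) to 1.0 (fully open).
Only numpy, scipy, OpenCV 4.12 (cv2) and the standard library are available. Lean on these libraries where they do the work, as an engineer would, in place of code of your own. Each camera call takes 0.05 s, during which the arm holds its last target.

## Working session

There is one attempt and no reset: what is moved stays moved. The work goes in short steps, Python scripts to look and compute and a tool call to move; the robot and the scene stay as the last step left them, time stands still between calls to the robot, and variables do not carry over. Pictures are saved under pics/ and viewed, and the job is handed in when it is done.

Besides the shell and the picture viewer there is one more tool, called after "Call:" as name([rows], argument=value, ...), one row to a line, values as JSON. play_rows: Moves the arm, as the interface text tells. Its arguments: {"type":"object","properties":{"increments":{"type":"array","items":{"type":"array"}}},"required":["increments"]}

```bash
mkdir -p pics; ls
python3 - <<'E'
from plant import sensors, capture, calibration, robot
import cv2,numpy as np
np.set_printoptions(precision=4,suppress=True)
o=sensors.get_obs();print({k:np.round(v,4) for k,v in o.items()})
print(robot.hold_point_z)
for n in("top","side"):
    p,d=capture(n);c=calibration(n);print(n,c)
    cv2.imwrite(f"pics/{n}0.png",p[:,:,::-1]);np.save(f"{n}0.npy",d)
E
```

```text
pics
{'time_s': np.float64(0.0), 'joint_pos': array([-1.332 ,  0.2766,  1.5062, -0.    ,  1.3606, -0.121 ]), 'joint_vel': array([ 0.0001,  0.0009,  0.0007, -0.0001, -0.0014, -0.0014]), 'joint_efforts': array([  0.0005, -41.6771, -24.5807,   0.    ,   0.0109,   0.    ]), 'eef_pos': array([ 0.2023, -0.5377,  0.2304]), 'ee_rot': array([-2.5821,  1.7874,  0.0022]), 'force': array([-0.152 , -0.6554, -0.3193]), 'torque': array([0.0446, 0.0007, 0.0113]), 'gripper_width': np.float64(1.0009)}
-0.0187
top {'mtx': array([[460.9415,   0.    , 323.6015],
       [  0.    , 460.9415, 239.6446],
       [  0.    ,   0.    ,   1.    ]]), 'extrinsics': array([[ 0.0156, -0.9952,  0.097 ,  0.4822],
       [-0.9996, -0.0132,  0.0249,  0.0358],
       [-0.0235, -0.0973, -0.995 ,  0.9837],
       [ 0.    ,  0.    ,  0.    ,  1.    ]])}
side {'mtx': array([[620.767 ,   0.    , 314.9185],
       [  0.    , 620.767 , 242.0962],
       [  0.    ,   0.    ,   1.    ]]), 'extrinsics': array([[-0.7032, -0.4032,  0.5855, -0.0636],
       [-0.7109,  0.3907, -0.5847,  0.6681],
       [ 0.007 , -0.8275, -0.5615,  0.7034],
       [ 0.    ,  0.    ,  0.    ,  1.    ]])}
```

View pics/top0.png

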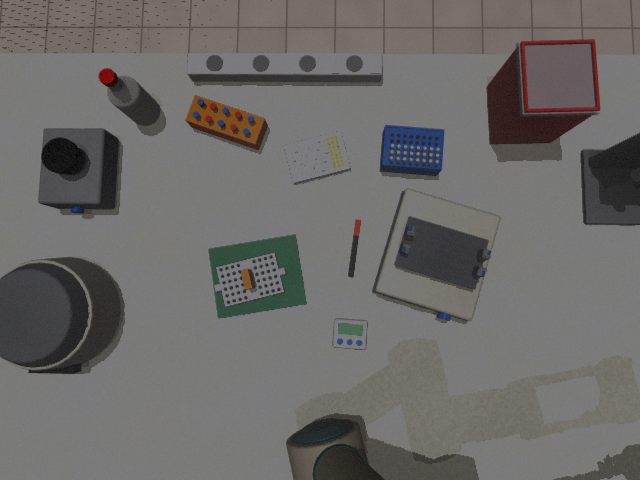

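View pics/side0.png

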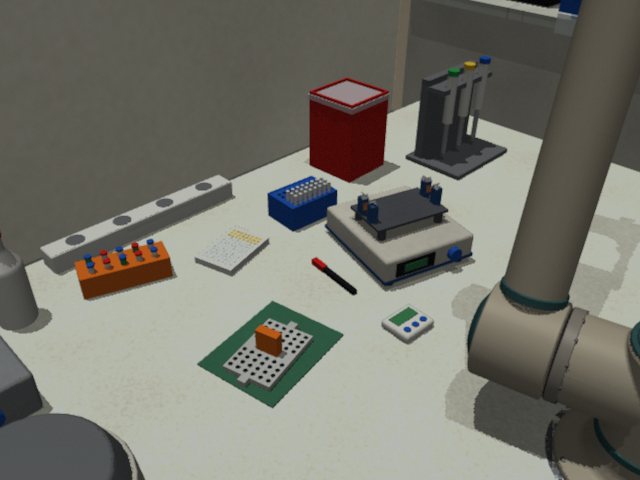

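The top view shows the plate on the mat near px (250,280), with its handle at (247,279) and ears at about (218,288) and (282,271). The bracket is near (443,253), with its posts at about (408,240) and (484,263). I'll enlarge both.

Run:
```python
import cv2
t=cv2.imread("pics/top0.png");s=cv2.imread("pics/side0.png")
cv2.imwrite("pics/c1.png",cv2.resize(t[230:320,200:310],None,fx=7,fy=6.6,interpolation=cv2.INTER_CUBIC) if 0 else cv2.resize(t[240:315,205:305],None,fx=8,fy=8,interpolation=cv2.INTER_CUBIC))
cv2.imwrite("pics/c2.png",cv2.resize(t[210:300,385:505],None,fx=6.5,fy=6.5,interpolation=cv2.INTER_CUBIC))
cv2.imwrite("pics/c3.png",cv2.resize(s[165:255,335:455],None,fx=6.5,fy=6.5,interpolation=cv2.INTER_CUBIC))
```

```text
(no output)
```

View pics/c1.png

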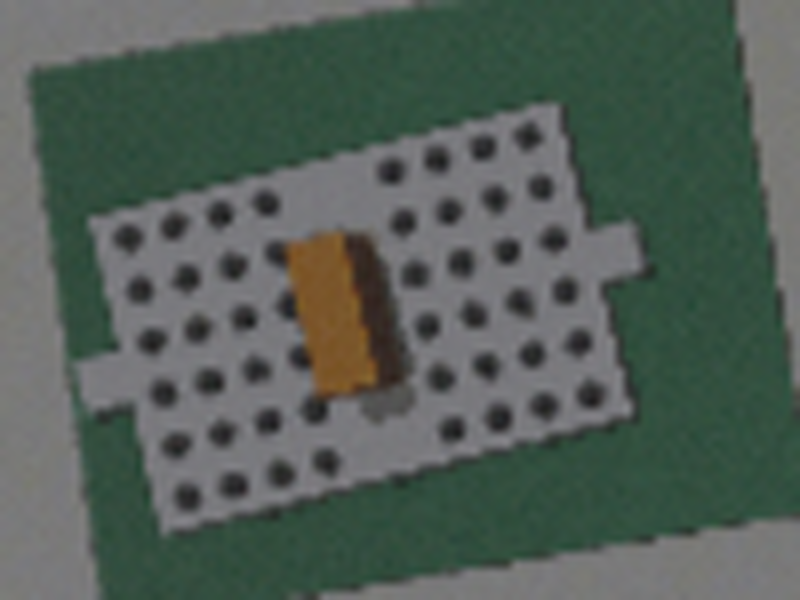

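View pics/c2.png

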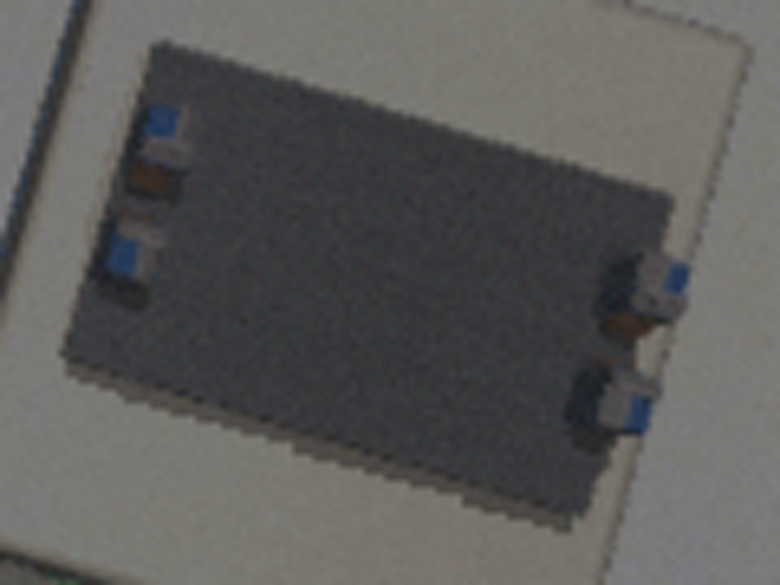

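View pics/c3.png

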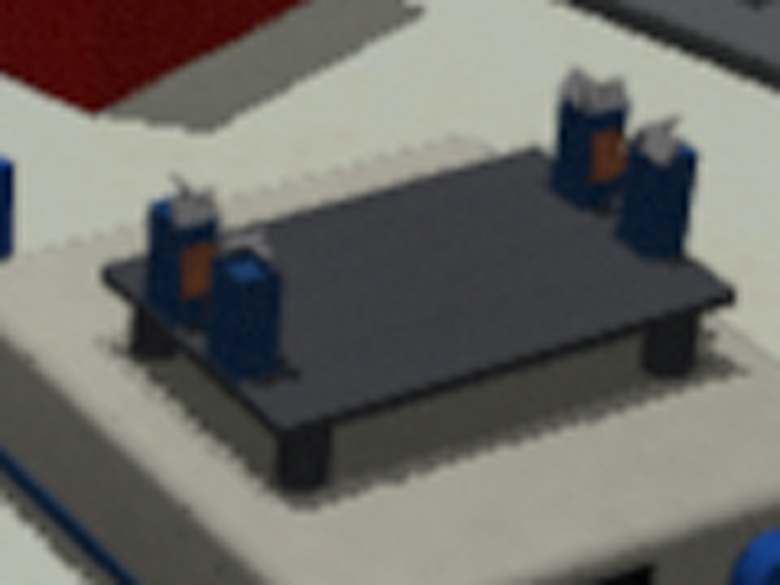

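Both crops show clean corners, so I'll fit x, y, z and yaw of each known rectangle in each camera and compare the two.

```bash
cat > h.py <<'E'
import numpy as np,cv2
from scipy.optimize import least_squares
from scipy.spatial.transform import Rotation as R
from plant import sensors,capture,calibration
np.set_printoptions(precision=4,suppress=True)
def src(p,s,off): return (np.array(p,float)+.5)/s-.5+np.array(off)
def proj(n,P):
    c=calibration(n);E=np.linalg.inv(c["extrinsics"]);q=P@E[:3,:3].T+E[:3,3]
    q=q@c["mtx"].T;return q[:,:2]/q[:,2:]
def ray(n,uv,z):
    c=calibration(n);E=c["extrinsics"];uv=np.atleast_2d(uv)
    d=np.c_[uv,np.ones(len(uv))]@np.linalg.inv(c["mtx"]).T@E[:3,:3].T
    return E[:3,3]+d*((z-E[2,3])/d[:,2])[:,None]
def fit(obs,x0,zfix=None):
    # obs: list (cam, model pts Nx3, px Nx2); x=[x,y,z,yaw]
    def f(x):
        z=x[2] if zfix is None else zfix
        T=R.from_euler("z",x[3]).as_matrix()
        return np.concatenate([(proj(n,m@T.T+[x[0],x[1],z])-p).ravel() for n,m,p in obs])
    r=least_squares(f,x0);return r.x,np.round(r.fun.reshape(-1,2),1)
def depth_pt(n,d,u,v,w=2):
    c=calibration(n);z=np.median(d[v-w:v+w+1,u-w:u+w+1])
    q=np.linalg.inv(c["mtx"])@[u,v,1]*z;return c["extrinsics"][:3,:3]@q+c["extrinsics"][:3,3]
E
python3 - <<'E'
from h import *
t=np.load("top0.npy");s=np.load("side0.npy")
print("floor",depth_pt("top",t,440,250),depth_pt("side",s,400,210),"shaker",depth_pt("top",t,400,205),"handle",depth_pt("top",t,246,279,1),"plate",depth_pt("top",t,259,262,1),depth_pt("top",t,263,285,1),"bench",depth_pt("top",t,330,230))
pl=src([(92,217),(558,103),(633,417),(163,533)],8,(205,240))
# model: x along +-43 ,y +-64 ; image up=+x, image left=+y
m=np.array([[43,64,10],[43,-64,10],[-43,-64,10],[-43,64,10]])/1e3
print(ray("top",pl,.013))
print("plate",*fit([("top",m,pl)],[.4,.2,.003,.2],.003))
ears=src([(78,363),(92,413),(630,225),(648,272)],8,(205,240))
me=np.array([[7,76,10],[-7,76,10],[7,-76,10],[-7,-76,10]])/1e3
print("plate+ears",*fit([("top",np.r_[m,me],np.r_[pl,ears])],[.4,.2,.003,.2],.003))
h=src([(288,245),(345,232),(378,384),(317,397)],8,(205,240))
mh=np.array([[20,8,50],[20,-8,50],[-20,-8,50],[-20,8,50]])/1e3
print("handle",*fit([("top",mh,h)],[.4,.2,.003,.2],.003))
b=src([(155,42),(670,197),(573,528),(65,355)],6.5,(385,210))
mb=np.array([[50,80,0],[50,-80,0],[-50,-80,0],[-50,80,0]])/1e3
bs=src([(105,270),(535,150),(733,293),(290,430)],6.5,(335,165))
print("br top",*fit([("top",mb,b)],[.5,-.2,.1,-.2]))
# side: left corner=+x+y? 
print(ray("side",bs,.1), ray("top",b,.1))
E
```

```text
floor [ 0.5522 -0.1671  0.0904] [ 0.5411 -0.1648  0.0895] shaker [ 0.6449 -0.0946  0.0589] handle [0.491  0.2147 0.0527] plate [0.5275 0.1958 0.0135] [0.4793 0.1861 0.0128] bench [0.599  0.0469 0.0008]
[[0.5163 0.2868 0.013 ]
 [0.5483 0.164  0.013 ]
 [0.4661 0.1421 0.013 ]
 [0.4339 0.2649 0.013 ]]
plate [ 0.4911  0.2144 -0.117   0.2567] [[-0.2 -0.1]
 [ 0.3 -0.3]
 [ 0.2  0.1]
 [-0.3  0.3]]
plate+ears [0.4909 0.2143 0.003  0.2592] [[-0.2  0.1]
 [ 0.2 -0.3]
 [ 0.3  0.1]
 [-0.2  0.4]
 [-0.3 -0.2]
 [-0.6  0. ]
 [ 0.7 -0.4]
 [-0.   0.2]]
handle [ 0.4913  0.2145 -0.2274  0.2339] [[-0.3 -0.2]
 [ 0.3 -0.2]
 [ 0.1  0.1]
 [-0.   0.2]]
br top [ 0.5479 -0.1703  0.082  -0.2969] [[ 0.3 -0. ]
 [-0.   0.8]
 [ 0.5 -1. ]
 [-0.8  0.2]]
[[ 0.6048 -0.0945  0.1   ]
 [ 0.5616 -0.2422  0.1   ]
 [ 0.4696 -0.2157  0.1   ]
 [ 0.5116 -0.068   0.1   ]] [[ 0.6163 -0.105   0.1   ]
 [ 0.5721 -0.2556  0.1   ]
 [ 0.4749 -0.2258  0.1   ]
 [ 0.5231 -0.0784  0.1   ]]
```

```bash
cat >> h.py <<'E'
def delta(pos,ang,ref=None):
    """tool shift cm, turn deg, from measured pose to pos with tool-x at world angle ang(rad), pointing down"""
    o=sensors.get_obs();p,r=(o["eef_pos"],R.from_rotvec(o["ee_rot"])) if ref is None else ref
    c,s=np.cos(ang),np.sin(ang);T=R.from_matrix(np.array([[c,s,0],[s,-c,0],[0,0,-1]]))
    print("t cm",r.inv().apply(np.array(pos)-p)*100,"r deg",np.degrees((r.inv()*T).as_rotvec()))
E
python3 - <<'E'
from h import *
b=src([(155,42),(670,197),(573,528),(65,355)],6.5,(385,210))
mb=np.array([[50,80,0],[50,-80,0],[-50,-80,0],[-50,80,0]])/1e3
bs=src([(105,270),(535,150),(733,293),(290,430)],6.5,(335,165))
print("top",*fit([("top",mb,b)],[.5,-.2,.1,-.2],.09))
print("side",*fit([("side",mb,bs)],[.5,-.2,.1,-.2],.09))
print("side free",*fit([("side",mb,bs)],[.5,-.2,.1,-.2]))
print("both",*fit([("side",mb,bs),("top",mb,b)],[.5,-.2,.1,-.2]))
a=.258-np.pi/2
delta([.491,.2143,.12],a);delta([.491,.2143,.018],a)
E
```

```text
top [ 0.5473 -0.1685 -0.4995 -0.2969] [[ 0.  -0.4]
 [ 0.4  0.7]
 [ 0.8 -0.7]
 [-1.2  0.3]]
side [ 0.5471 -0.1692  0.1    -0.2729] [[-0.9  0.1]
 [ 0.  -0.7]
 [ 1.2 -0.2]
 [-0.3  0.4]]
side free [ 0.5606 -0.1875  0.0762 -0.279 ] [[ 0.1  0.1]
 [-0.1 -0.1]
 [ 0.1 -0. ]
 [-0.1 -0. ]]
both [ 0.5473 -0.1689  0.0895 -0.2879] [[-1.  -0.1]
 [ 0.6 -0.3]
 [ 1.1  0.4]
 [-1.1  0.5]
 [-0.1 -0. ]
 [ 0.4  0.3]
 [ 1.3 -0.9]
 [-0.9  0.8]]
t cm [-60.2065 -53.4953  11.1602] r deg [-0.0067  0.0935  5.8338]
t cm [-60.19   -53.4932  21.3602] r deg [-0.0067  0.0935  5.8338]
```

Call:
play_rows([
  [[-60.2, -53.5, 11.2], [0, 0.1, 5.8], 8.5],
  [[-60.2, -53.5, 11.2], [0, 0.1, 5.8], 8.5],
  [[-60.2, -53.5, 11.2], [0, 0.1, 5.8], 8.5],
  [[-60.2, -53.5, 11.2], [0, 0.1, 5.8], 8.5],
  [[-60.2, -53.5, 11.2], [0, 0.1, 5.8], 8.5],
  [[-60.2, -53.5, 11.2], [0, 0.1, 5.8], 8.5],
  [[-60.2, -53.5, 11.2], [0, 0.1, 5.8], 8.5],
  [[-60.2, -53.5, 11.2], [0, 0.1, 5.8], 8.5],
  [[-60.2, -53.5, 11.2], [0, 0.1, 5.8], 8.5],
  [[-60.2, -53.5, 11.2], [0, 0.1, 5.8], 8.5],
  [[-60.2, -53.5, 11.2], [0, 0.1, 5.8], 8.5],
  [[-60.2, -53.5, 11.2], [0, 0.1, 5.8], 8.5],
  [[-60.2, -53.5, 11.2], [0, 0.1, 5.8], 8.5],
  [[-60.2, -53.5, 11.2], [0, 0.1, 5.8], 8.5],
  [[-60.2, -53.5, 11.2], [0, 0.1, 5.8], 8.5],
  [[-60.2, -53.5, 11.2], [0, 0.1, 5.8], 8.5],
  [[-60.2, -53.5, 11.2], [0, 0.1, 5.8], 8.5],
  [[-60.2, -53.5, 11.2], [0, 0.1, 5.8], 8.5],
  [[-60.2, -53.5, 11.2], [0, 0.1, 5.8], 8.5],
  [[-60.2, -53.5, 11.2], [0, 0.1, 5.8], 8.5],
])

```text
time_s: 1.77
eef_pos: [0.4924, 0.2179, 0.1183]
ee_rot: [-2.491, 1.913, -0.001]
force: [0.4, -0.2, -0.0]
gripper_width: 0.991
```

Run:
```python
from h import *
o=sensors.get_obs();print(o["time_s"],o["eef_pos"],o["ee_rot"],o["joint_pos"],o["joint_vel"],o["force"])
a=.258-np.pi/2
delta([.491,.2143,.12],a);delta([.491,.2143,.018],a)
```

```text
1.7667 [0.4924 0.2179 0.1183] [-2.491   1.9131 -0.0013] [ 0.2876  0.3099  1.7573 -0.0003  1.0733  1.5976] [ 0.3561  0.2565 -0.295  -0.0427  0.0738  0.3511] [ 0.4164 -0.2244 -0.0036]
t cm [ 0.3109  0.2233 -0.1694] r deg [-0.0612 -0.0141  0.1684]
t cm [ 0.3084  0.2342 10.0306] r deg [-0.0612 -0.0141  0.1684]
```

Call:
play_rows([
  [[0, 0, 0], [0, 0, 0], 8.5],
  [[0, 0, 0], [0, 0, 0], 8.5],
])

```text
time_s: 1.93
eef_pos: [0.4908, 0.2144, 0.1184]
ee_rot: [2.489, -1.912, 0.001]
force: [-0.6, -0.6, 0.3]
gripper_width: 0.998
```

Run:
```python
from h import *
o=sensors.get_obs();print(o["time_s"],o["eef_pos"],o["joint_vel"],o["force"])
a=.258-np.pi/2
delta([.491,.2143,.018],a)
p,d=capture("top");cv2.imwrite("pics/t1.png",cv2.resize(p[200:340,170:330,::-1],None,fx=4,fy=4))
p,d=capture("side");cv2.imwrite("pics/s1.png",cv2.resize(p[250:430,160:380,::-1],None,fx=3.3,fy=3.3))
```

```text
1.9333 [0.4908 0.2144 0.1184] [-0.0361 -0.027   0.03   -0.0103  0.0095 -0.0033] [-0.5896 -0.5861  0.319 ]
t cm [-0.0032 -0.036  10.0362] r deg [ 0.1108 -0.1263  0.1794]
```

View pics/s1.png

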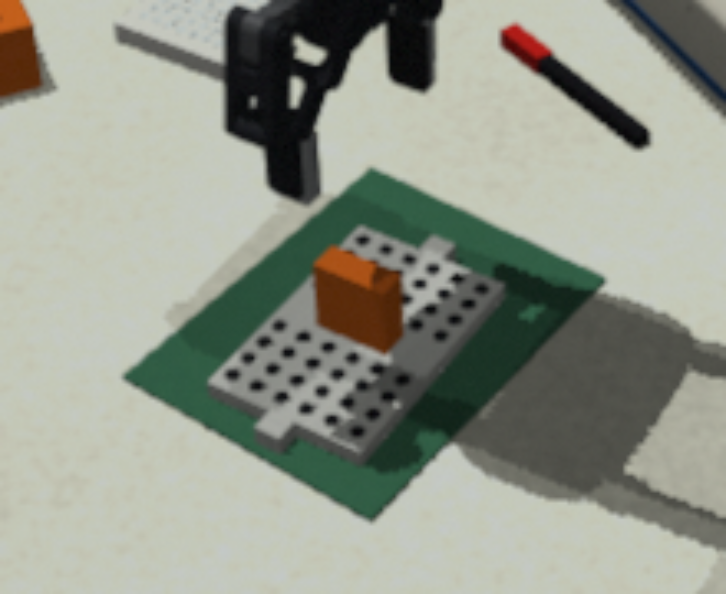

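The open jaws sit on either side of the handle (crop px about (360,300)), square to it. I'll go down and close.

Call:
play_rows([
  [[0, 0, 2.5], [0, 0, 0.2], 8.5],
  [[0, 0, 5], [0, 0, 0.2], 8.5],
  [[0, 0, 7.5], [0, 0, 0.2], 8.5],
  [[0, 0, 9.2], [0, 0, 0.2], 8.5],
  [[0, 0, 10], [0, 0, 0.2], 8.5],
  [[0, 0, 10], [0, 0, 0.2], 5],
  [[0, 0, 10], [0, 0, 0.2], 3],
  [[0, 0, 10], [0, 0, 0.2], 2],
  [[0, 0, 10], [0, 0, 0.2], 1.2],
  [[0, 0, 10], [0, 0, 0.2], 1],
  [[0, 0, 10], [0, 0, 0.2], 0.5],
  [[0, 0, 10], [0, 0, 0.2], 0.5],
  [[0, 0, 10], [0, 0, 0.2], 0.5],
])

```text
time_s: 3.12
eef_pos: [0.4921, 0.2138, 0.0204]
ee_rot: [-2.485, 1.92, -0.004]
force: [-0.3, -0.9, 7.4]
gripper_width: 0.178
```

Call:
play_rows([
  [[0, 0, 0], [0, 0, 0], 0.5],
  [[0, 0, 0], [0, 0, 0], 0.5],
])

```text
time_s: 3.28
eef_pos: [0.4921, 0.2138, 0.0204]
ee_rot: [-2.485, 1.92, -0.004]
force: [-0.9, -0.3, 7.1]
gripper_width: 0.178
```

Call:
play_rows([
  [[0, 0, -0.6], [0, 0, 0], 0.5],
  [[0, 0, -1.2], [0, 0, 0], 0.5],
  [[0, 0, -1.6], [0, 0, 0], 0.5],
  [[0, 0, -2], [0, 0, 0], 0.5],
  [[0, 0, -2], [0, 0, 0], 0.5],
  [[0, 0, -2], [0, 0, 0], 0.5],
])

```text
time_s: 3.78
eef_pos: [0.4913, 0.2135, 0.0394]
ee_rot: [2.485, -1.92, 0.003]
force: [-0.7, 0.2, -2.0]
gripper_width: 0.181
```

Run:
```python
from h import *
o=sensors.get_obs();print(o["time_s"],o["eef_pos"],o["joint_vel"],o["force"],o["torque"],o["gripper_width"])
p,d=capture("side");cv2.imwrite("pics/s2.png",cv2.resize(p[250:430,160:380,::-1],None,fx=3.3,fy=3.3))
```

```text
3.7833 [0.4913 0.2135 0.0394] [-0.0012  0.0066  0.0082  0.0014  0.0023  0.0009] [-0.6505  0.2398 -1.9629] [-0.0479 -0.0083  0.0089] 0.18061394187801086
```

View pics/s2.png

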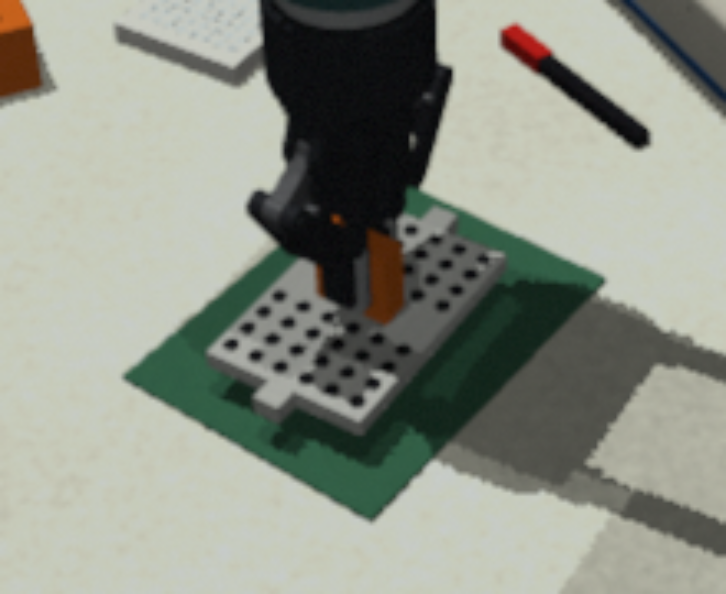

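The plate is lifted level in the grip, clear of the mat; the wrist shows −2 N, about its weight. Next I'll carry it to above the bracket.

Run:
```python
from h import *
o=sensors.get_obs()
delta([o["eef_pos"][0],o["eef_pos"][1],.175],.258-np.pi/2)
delta([.5473,-.1688,.175],-.285-np.pi/2)
```

```text
t cm [  0.0251   0.0017 -13.5788] r deg [ 0.0075 -0.1061 -0.1685]
t cm [ 38.4261   4.2105 -13.5072] r deg [-0.0215 -0.1055 30.9431]
```

Call:
play_rows([
  [[0, 0, -2], [0, 0, 0], 0.5],
  [[0, 0, -5], [0, 0, 0], 0.5],
  [[0, 0, -8.5], [0, 0, 0], 0.5],
  [[2, 0.2, -12], [0, 0, 2], 0.5],
  [[5, 0.5, -13.5], [0, 0, 4], 0.5],
  [[8, 0.9, -13.5], [0, 0, 6.5], 0.5],
  [[11, 1.2, -13.5], [0, 0, 9], 0.5],
  [[14, 1.5, -13.5], [0, 0, 11.5], 0.5],
  [[17, 1.9, -13.5], [0, 0, 14], 0.5],
  [[20, 2.2, -13.5], [0, 0, 16.5], 0.5],
  [[23, 2.5, -13.5], [0, 0, 19], 0.5],
  [[26, 2.8, -13.5], [0, 0, 21.5], 0.5],
  [[29, 3.2, -13.5], [0, 0, 24], 0.5],
  [[32, 3.5, -13.5], [0, 0, 26.5], 0.5],
  [[34.5, 3.8, -13.5], [0, 0, 28.5], 0.5],
  [[36.5, 4, -13.5], [0, 0, 30], 0.5],
  [[37.8, 4.1, -13.5], [0, 0, 30.7], 0.5],
  [[38.4, 4.2, -13.5], [0, 0, 31], 0.5],
  [[38.4, 4.2, -13.5], [0, 0, 31], 0.5],
  [[38.4, 4.2, -13.5], [0, 0, 31], 0.5],
])

```text
time_s: 5.5
eef_pos: [0.547, -0.1676, 0.1746]
ee_rot: [1.882, -2.515, -0.0]
force: [-0.2, -0.2, -3.7]
gripper_width: 0.18
```

Run:
```python
from h import *
o=sensors.get_obs();print(o["time_s"],o["eef_pos"],o["ee_rot"],o["force"],o["torque"],o["gripper_width"])
p,d=capture("side");np.save("side3.npy",d);cv2.imwrite("pics/s3f.png",p[:,:,::-1]);cv2.imwrite("pics/s3.png",cv2.resize(p[130:250,320:470,::-1],None,fx=5,fy=5,interpolation=cv2.INTER_CUBIC))
p,d=capture("top");np.save("top3.npy",d);cv2.imwrite("pics/t3f.png",p[:,:,::-1]);cv2.imwrite("pics/t3.png",cv2.resize(p[200:310,375:515,::-1],None,fx=5,fy=5,interpolation=cv2.INTER_CUBIC))
```

```text
5.5 [ 0.547  -0.1676  0.1746] [ 1.8821 -2.5147 -0.0001] [-0.222  -0.2251 -3.696 ] [-0.0085  0.0039 -0.0117] 0.17981659461678937
```

View pics/s3.png

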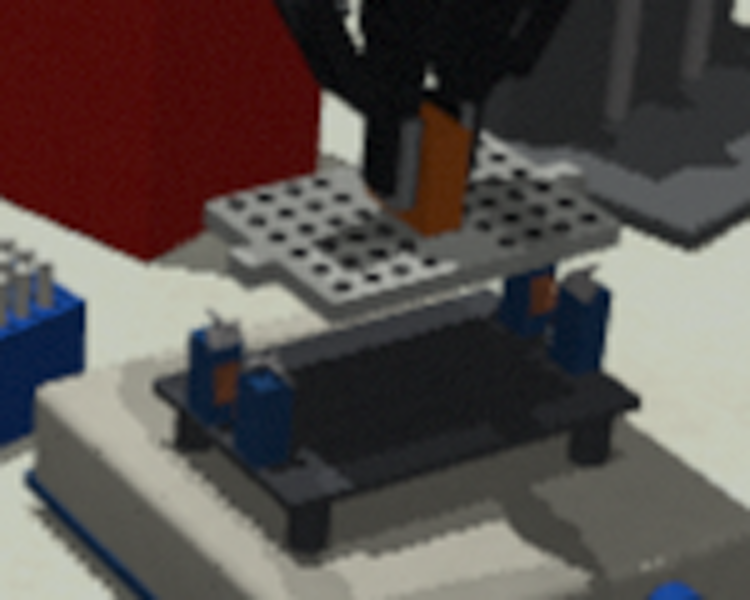

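View pics/t3.png

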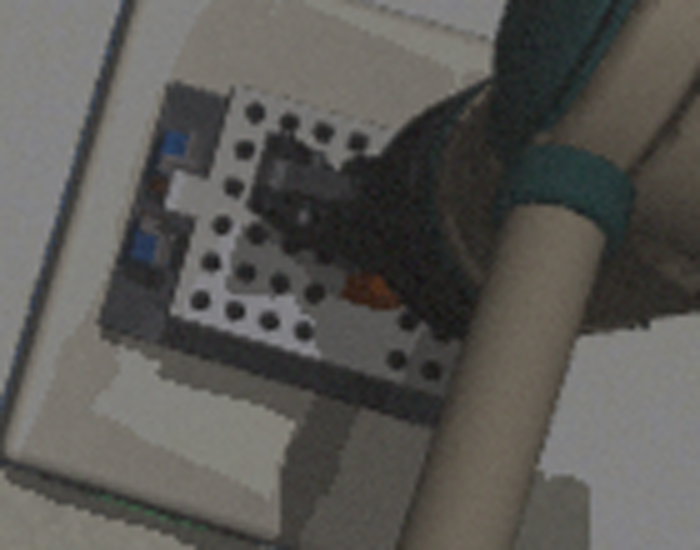

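The plate hangs above the slots, near ear at side-crop px (250,255), with the posts below it. I need enlarged crops for millimetre work.

Run:
```python
import cv2
s=cv2.imread("pics/s3f.png");t=cv2.imread("pics/t3f.png")
def c(im,x,y,w,h,f,n,g=1.5): cv2.imwrite(n,cv2.convertScaleAbs(cv2.resize(im[y:y+h,x:x+w],None,fx=f,fy=f,interpolation=cv2.INTER_CUBIC),alpha=g))
c(s,345,160,65,60,10,"pics/a1.png",1.3)
c(s,395,150,65,70,8,"pics/a2.png",1.3)
c(t,390,210,60,60,10,"pics/a3.png",1.8)
c(s,345,190,55,55,10,"pics/a4.png",1.8)
```

```text
(no output)
```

View pics/a1.png

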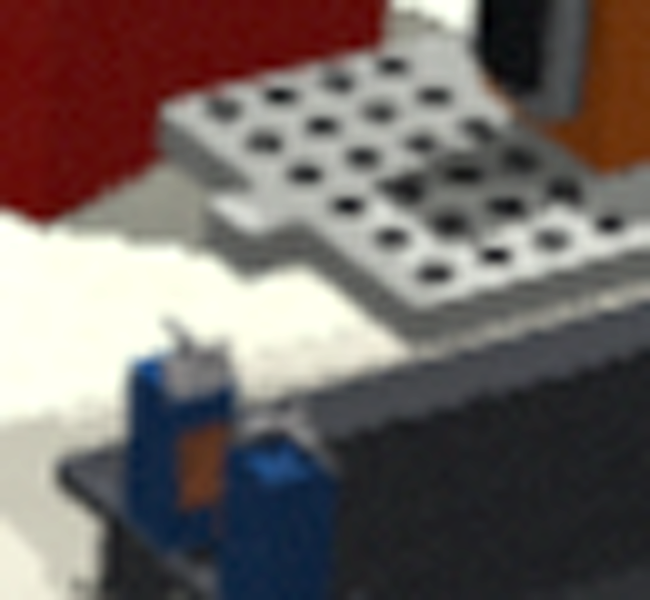

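View pics/a2.png

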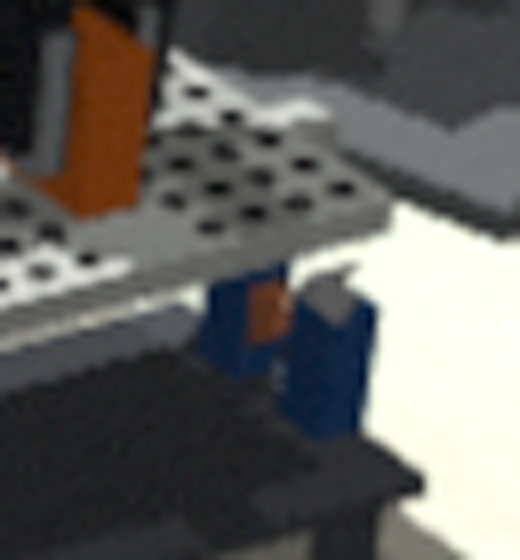

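View pics/a3.png

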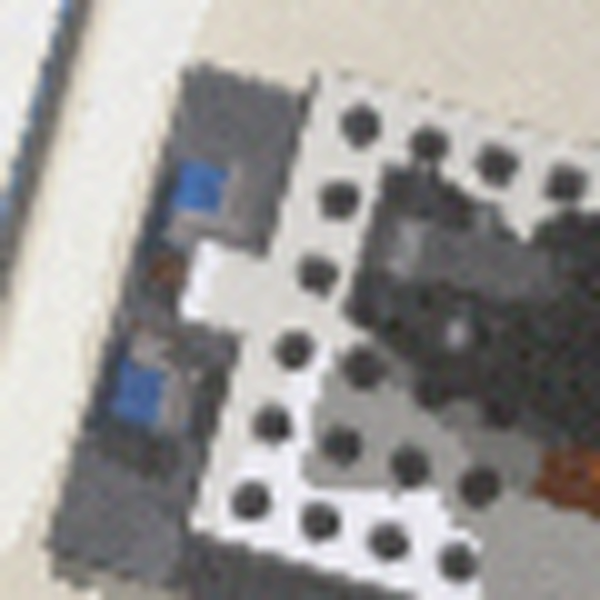

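View pics/a4.png

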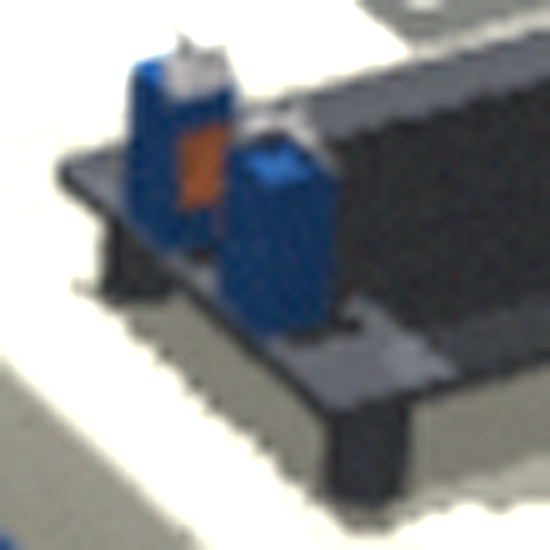

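```bash
cat >> h.py <<'E'
from scipy.ndimage import map_coordinates,gaussian_filter
def edgefit(items,x0,zfix=None,it=6,w=4.0,verbose=True):
    """items: (cam,gray,[(P,Q,sign)...]) sign: +1 brighter outward(away from model origin). Pose 4dof."""
    x=np.array(x0,float)
    for k in range(it):
        ww=w if k<2 else w*0.6
        C=[]
        T=R.from_euler("z",x[3]).as_matrix();z=x[2] if zfix is None else zfix
        tr=lambda m,x,z:m@R.from_euler("z",x[3]).as_matrix().T+[x[0],x[1],z]
        for cam,g,es in items:
            for P,Q,sg in es:
                s=np.linspace(.06,.94,40)[:,None];M=np.array(P)*(1-s)+np.array(Q)*s
                uv=proj(cam,tr(M,x,z));o=proj(cam,tr(np.array([[0,0,P[2]]]),x,z))[0]
                t=uv[-1]-uv[0];n=np.array([-t[1],t[0]])/np.hypot(*t)
                if (uv.mean(0)-o)@n<0:n=-n
                a=np.arange(-ww,ww+.01,.25);q=uv[:,None]+a[None,:,None]*n
                pr=map_coordinates(g,[q[...,1],q[...,0]],order=1,mode="nearest")
                gr=np.gradient(pr,axis=1)*sg;j=gr.argmax(1)
                ok=(gr.max(1)>1.0)&(j>1)&(j<len(a)-2)
                off=a[j];
                if ok.sum()<5: continue
                med=np.median(off[ok]);ok&=abs(off-med)<.8
                C.append((cam,M[ok],uv[ok]+off[ok,None]*n,n,ok.sum(),off[ok].mean()))
        def f(y):
            z=y[2] if zfix is None else zfix
            return np.concatenate([((proj(c,tr(M,y,z))-p)@n)/np.sqrt(1) for c,M,p,n,_,_ in C])
        r=least_squares(f,x,loss="soft_l1",f_scale=.3);x=r.x
    if verbose:
        for c,M,p,n,N,o in C: print("  ",c,"N",N,"off %.2f"%o,"res %.2f"%np.mean((proj(c,tr(M,x,zfix if zfix is not None else x[2]))-p)@n))
    return x
def gray(f,s=.7): return gaussian_filter(cv2.imread(f).astype(float).mean(2),s)
E
python3 - <<'E'
from h import *
t0,s0,t3,s3=[gray("pics/"+n) for n in("top0.png","side0.png","t3f.png","s3f.png")]
A,B,C,D=[50e-3,80e-3,0],[50e-3,-80e-3,0],[-50e-3,-80e-3,0],[-50e-3,80e-3,0]
F=[(A,B,1),(B,C,1),(C,D,1),(D,A,1)]
x0=[.5473,-.1688,.09,-.285]
print("floor top",edgefit([("top",t0,F)],x0,.09))
print("floor side",edgefit([("side",s0,F)],x0,.09))
print("floor both",edgefit([("side",s0,F),("top",t0,F)],x0))
a,b,c,d=[43e-3,64e-3,.01],[43e-3,-64e-3,.01],[-43e-3,-64e-3,.01],[-43e-3,64e-3,.01]
x0=[.547,-.168,.157,-.285]
E=[(d,a,-1),(a,[.043,.01,.01],1)]
print("plate top",edgefit([("top",t3,[(d,a,-1),(a,[.043,.03,.01],-1),(d,[-.043,.0,.01],-1)])],x0,.157))
print("plate side",edgefit([("side",s3,[(d,a,-1),(c,d,-1)])],x0,.157))
E
```

```text
top N 19 off 0.64 res -0.58
   top N 40 off 0.01 res 0.02
   top N 39 off 0.07 res -0.14
floor top [ 0.5427 -0.1677  1.7059 -0.2888]
   side N 32 off 1.20 res -1.19
   side N 13 off 1.27 res -1.27
   side N 33 off 0.51 res -0.53
   side N 29 off 0.20 res -0.20
floor side [ 0.5451 -0.1648  0.0901 -0.2735]Traceback (most recent call last):
  File "<stdin>", line 8, in <module>
  File "h.py", line 55, in edgefit
    r=least_squares(f,x,loss="soft_l1",f_scale=.3);x=r.x
    return func(*args, **kwargs)
    result = trf(vector_fun.fun, vector_fun.jac, x0, f0, J0, lb, ub, ftol, xtol,
                 gtol, max_nfev, x_scale, loss_function, tr_solver,
                 tr_options.copy(), verbose, callback=callback_wrapped)
    return trf_no_bounds(
        fun, jac, x0, f0, J0, ftol, xtol, gtol, max_nfev, x_scale,
        loss_function, tr_solver, tr_options, verbose, callback=callback)
    f_new = fun(x_new)
    self._update_fun()
    ~~~~~~~~~~~~~~~~^^
    self.f = self.fun_wrapped(xp_copy(self.x))
             ~~~~~~~~~~~~~~~~^^^^^^^^^^^^^^^^^
    return np.atleast_1d(self.fun(x))
                         ~~~~~~~~^^^
    return self.f(x, *self.args, **self.kwargs)
           ~~~~~~^^^^^^^^^^^^^^^^^^^^^^^^^^^^^^
  File "h.py", line 54, in f
    return np.concatenate([((proj(c,tr(M,y,z))-p)@n)/np.sqrt(1) for c,M,p,n,_,_ in C])
                             ~~~~^^^^^^^^^^^^^
  File "h.py", line 8, in proj
    c=calibration(n);E=np.linalg.inv(c["extrinsics"]);q=P@E[:3,:3].T+E[:3,3]
ValueError: time passes only in moves, steps and waits
```

Automatic edges are muddled by shadows. I'll use hand-read points and check them with overlaid wireframes.

```bash
sed -i 's/^def src/from functools import lru_cache\ncalibration=lru_cache(None)(calibration)\ndef src/' h.py
cat >> h.py <<'E'
def wire(f,cam,x,segs,crop,sc,out,gain=1.6):
    im=cv2.imread(f);X,Y,W,H=crop
    im=cv2.convertScaleAbs(cv2.resize(im[Y:Y+H,X:X+W],None,fx=sc,fy=sc,interpolation=cv2.INTER_CUBIC),alpha=gain)
    T=R.from_euler("z",x[3]).as_matrix()
    for P,Q,col in segs:
        uv=proj(cam,np.array([P,Q])@T.T+x[:3]);uv=((uv-[X,Y]+.5)*sc-.5)
        cv2.line(im,*[tuple(int(v) for v in np.round(u)) for u in uv],col,1,cv2.LINE_AA)
    cv2.imwrite(out,im)
E
python3 - <<'E'
from h import *
pm=lambda l:np.array(l)/1e3
ps=src([(162,105),(418,305)],10,(345,160));ms=pm([[43,64,10],[-43,64,10]])
pr=src([(392,200)],8,(395,150));mr=pm([[-43,-64,10]])
x0=[.547,-.168,.157,-.285]
print("plate side",*fit([("side",np.r_[ms,mr],np.r_[ps,pr])],x0,.157))
print("plate side z free",*fit([("side",np.r_[ms,mr],np.r_[ps,pr])],x0))
pt=src([(318,80),(200,528),(203,242),(185,318)],10,(390,210));mt=pm([[43,64,10],[-43,64,10],[7,76,10],[-7,76,10]])
print("plate top",*fit([("top",mt,pt)],x0,.157))
A,B,C,D=pm([[50,80,0],[50,-80,0],[-50,-80,0],[-50,80,0]])
g=(0,255,0);y=(0,255,255)
F=[(A,B,g),(B,C,g),(C,D,g),(D,A,g)]
for s in(1,-1):
  for xx in(8.5,-8.5): F.append((np.array([xx,s*65.7,34])/1e3,np.array([xx,s*80,34])/1e3,y))
  F.append((np.array([0,s*65.7,0])/1e3,np.array([0,s*65.7,34])/1e3,y)) 
x=np.array([.5473,-.1688,.0895,-.285])
wire("pics/top0.png","top",x,F,(385,210,120,90),6.5,"pics/w1.png")
wire("pics/side0.png","side",x,F,(335,165,120,90),6.5,"pics/w2.png")
E
```

```text
plate side [ 0.5475 -0.1683  0.157  -0.2832] [[-0.5 -0. ]
 [-0.2  0.2]
 [ 0.6 -0.3]]
plate side z free [ 0.5556 -0.1794  0.1496 -0.2868] [[ 0.1  0.1]
 [-0.1  0. ]
 [ 0.  -0.1]]
plate top [ 0.5476 -0.1686  0.1564 -0.2601] [[ 0.3 -1.1]
 [-0.3  0.6]
 [ 0.1  0.3]
 [-0.1  0.2]]
```

View pics/w1.png

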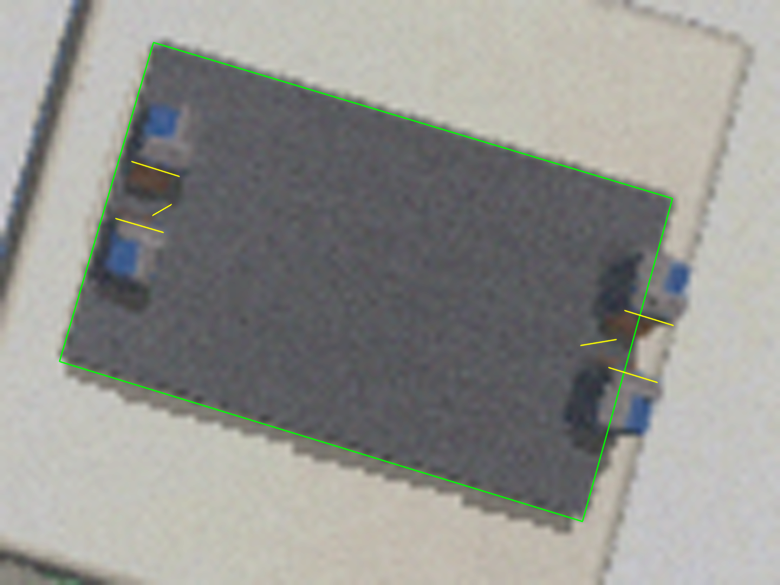

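View pics/w2.png

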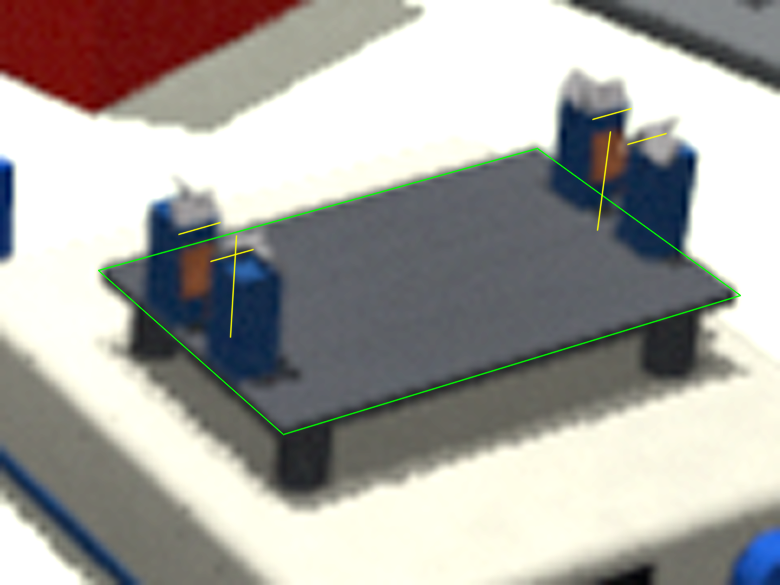

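Run:
```python
import cv2
s=cv2.imread("pics/side0.png");t=cv2.imread("pics/top0.png")
def c(im,x,y,w,h,f,n,g=1.5): cv2.imwrite(n,cv2.convertScaleAbs(cv2.resize(im[y:y+h,x:x+w],None,fx=f,fy=f,interpolation=cv2.INTER_CUBIC),alpha=g))
c(s,350,185,40,45,16,"pics/b1.png",2)
c(s,413,170,40,45,16,"pics/b2.png",2)
a=cv2.resize(t[220:265,395:420],None,fx=16,fy=16,interpolation=cv2.INTER_CUBIC)
b=cv2.resize(t[240:285,470:495],None,fx=16,fy=16,interpolation=cv2.INTER_CUBIC)
import numpy as np
cv2.imwrite("pics/b3.png",cv2.convertScaleAbs(np.hstack([a,b]),alpha=2))
```

```text
(no output)
```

View pics/b1.png

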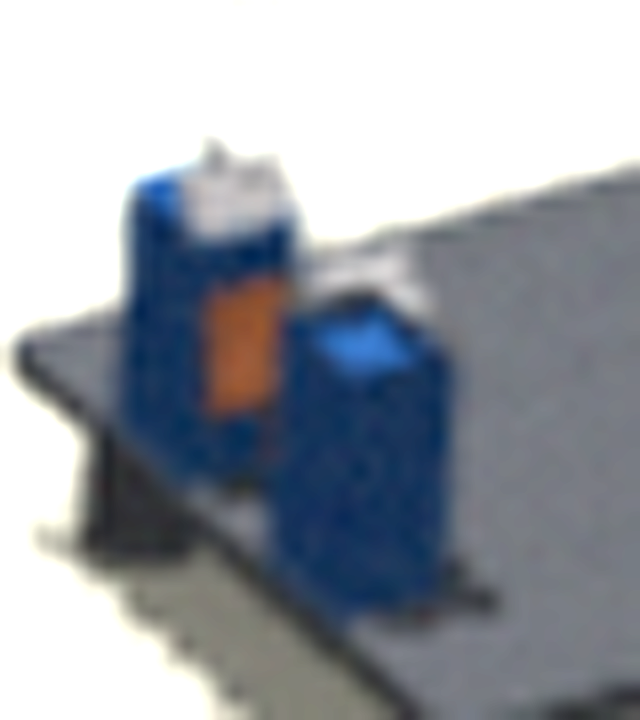

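View pics/b2.png

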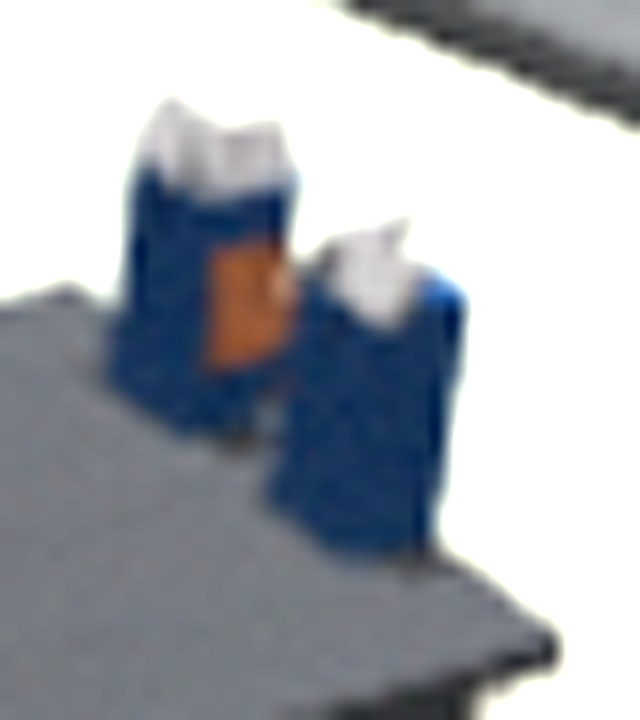

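View pics/b3.png

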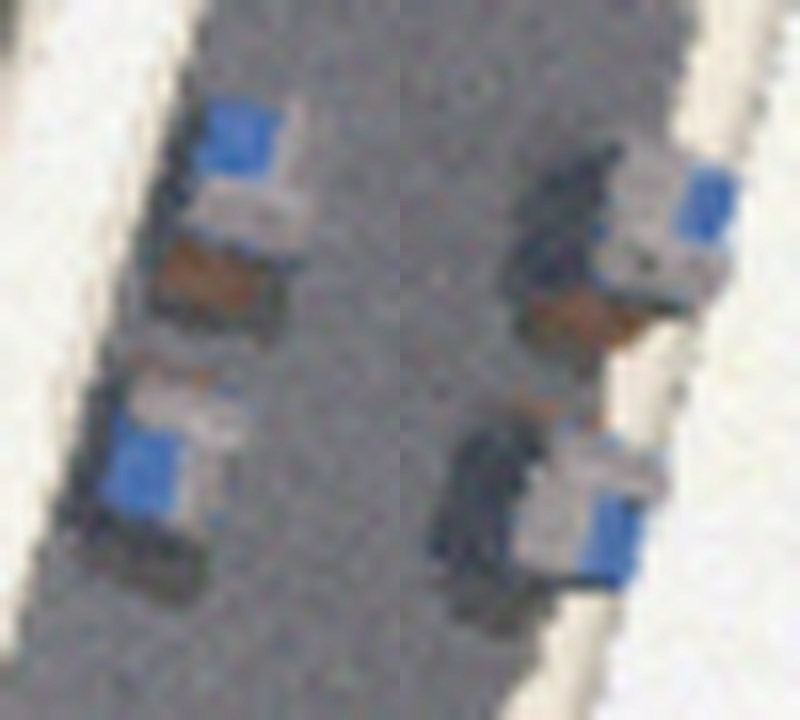

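Run:
```python
from h import *
l=ray("top",[[406.4,238.56]],.1235)[0];r=ray("top",[[485.78,262.9]],.1235)[0]
print("slots top",l,r,"mid",(l+r)/2,"dist",np.hypot(*(l-r)[:2]),"yaw",np.arctan2(-(l-r)[0],(l-r)[1]))
s1=src([(270,548),(345,615),(440,600),(122,420),(190,480)],16,(350,185))
s2=src([(272,497),(335,548),(430,555),(112,375),(185,432)],16,(413,170))
fl=src([(105,270),(535,150),(733,293),(290,430)],6.5,(335,165))
flt=src([(155,42),(670,197),(575,522),(63,358)],6.5,(385,210))
F=[[50,80],[50,-80],[-50,-80],[-50,80]]
def res(q,z,parts):
    x,y,yaw,w,yo=q
    T=R.from_euler("z",yaw).as_matrix()
    M1=[[-8.5,yo],[-8.5-w,yo],[-8.5-w,65.7],[8.5+w,yo],[8.5,yo]]
    M2=[[-8.5,-65.7],[-8.5-w,-65.7],[-8.5-w,-yo],[8.5+w,-65.7],[8.5,-65.7]]
    o=[]
    for k in parts:
        M,p,c={"p":(M1+M2,np.r_[s1,s2],"side"),"f":(F,fl,"side"),"t":(F,flt,"top")}[k]
        M=np.c_[np.array(M)/1e3,np.zeros(len(M))]
        o.append((proj(c,M@T.T+[x,y,z])-p).ravel())
    return np.concatenate(o)
for parts in("p","pf","f","t","pft"):
  for z in(.0885,.0905):
    s=least_squares(res,[.547,-.169,-.285,12,80],args=(z,parts));print(parts,z,s.x,"rms",np.sqrt(np.mean(s.fun**2)))
```

```text
slots top [ 0.5702 -0.0974  0.1235] [ 0.5268 -0.2437  0.1235] mid [ 0.5485 -0.1705  0.1235] dist 0.15255791205428482 yaw -0.28811211086414623
p 0.0885 [ 0.5512 -0.1738 -0.2919 16.198  78.6715] rms 0.4577053059948396
p 0.0905 [ 0.5493 -0.171  -0.291  16.1503 78.3985] rms 0.44649012409472627
pf 0.0885 [ 0.5504 -0.1731 -0.2839 15.791  78.9066] rms 0.6153666044672181
pf 0.0905 [ 0.5485 -0.1703 -0.2829 15.7368 78.6554] rms 0.630788042745986
f 0.0885 [ 0.5486 -0.1712 -0.2736 12.     80.    ] rms 0.5456365031259057
f 0.0905 [ 0.5467 -0.1685 -0.2727 12.     80.    ] rms 0.6339916131950336
t 0.0885 [ 0.5476 -0.1688 -0.2906 12.     80.    ] rms 0.40179465365999534
t 0.0905 [ 0.5475 -0.1684 -0.2906 12.     80.    ] rms 0.4563755032418617
pft 0.0885 [ 0.549  -0.1708 -0.2873 15.5424 78.2363] rms 0.8308968245568519
pft 0.0905 [ 0.5479 -0.1693 -0.2864 15.7056 78.2511] rms 0.6553182649270552
```

Measurements agree to about 1 mm: bracket near (0.548,−0.1695) with yaw −0.288, plate near (0.5475,−0.1685) with yaw −0.285. I'll make the small correction and lower to just above the flares.

Call:
play_rows([
  [[0.08, -0.06, 0.8], [0, 0, 0.1], 0.5],
  [[0.08, -0.06, 1.6], [0, 0, 0.1], 0.5],
  [[0.08, -0.06, 2.2], [0, 0, 0.1], 0.5],
  [[0.08, -0.06, 2.2], [0, 0, 0.1], 0.5],
  [[0.08, -0.06, 2.2], [0, 0, 0.1], 0.5],
])

```text
time_s: 6.02
eef_pos: [0.5473, -0.169, 0.1521]
ee_rot: [1.88, -2.515, 0.0]
force: [0.3, -0.7, -2.5]
gripper_width: 0.178
```

Run:
```python
from h import *
o=sensors.get_obs();print(o["time_s"],o["eef_pos"],o["ee_rot"],o["force"],o["torque"],o["gripper_width"])
p,d=capture("side");cv2.imwrite("pics/s4f.png",p[:,:,::-1])
s=p[:,:,::-1]
cv2.imwrite("pics/s4a.png",cv2.convertScaleAbs(cv2.resize(s[170:225,345:400],None,fx=11,fy=11,interpolation=cv2.INTER_CUBIC),alpha=1.6))
cv2.imwrite("pics/s4b.png",cv2.convertScaleAbs(cv2.resize(s[160:215,405:460],None,fx=11,fy=11,interpolation=cv2.INTER_CUBIC),alpha=1.6))
p,d=capture("top");cv2.imwrite("pics/t4f.png",p[:,:,::-1])
cv2.imwrite("pics/t4.png",cv2.convertScaleAbs(cv2.resize(p[210:270,390:450,::-1],None,fx=10,fy=10,interpolation=cv2.INTER_CUBIC),alpha=1.8))
```

```text
6.0167 [ 0.5473 -0.169   0.1521] [ 1.8796 -2.5153  0.    ] [ 0.3447 -0.6779 -2.5263] [-0.0234 -0.0124 -0.0364] 0.17838827097357335
```

View pics/s4a.png

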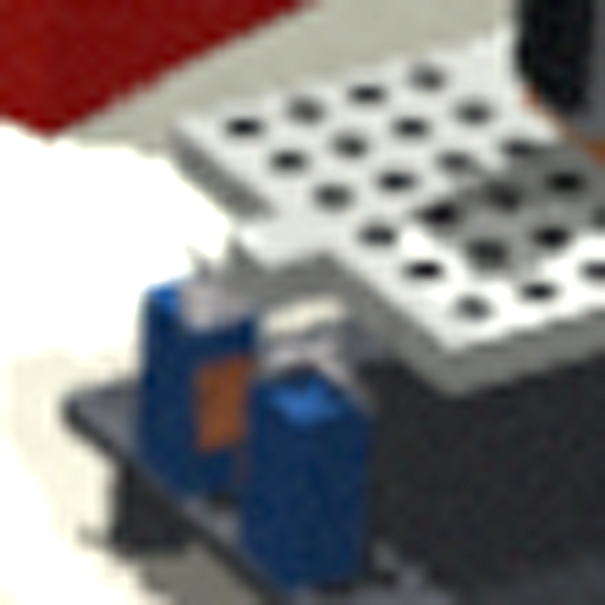

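View pics/s4b.png

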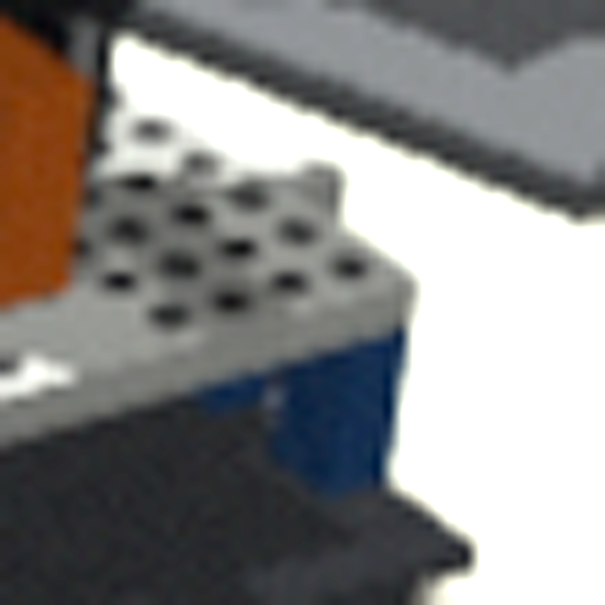

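View pics/t4.png

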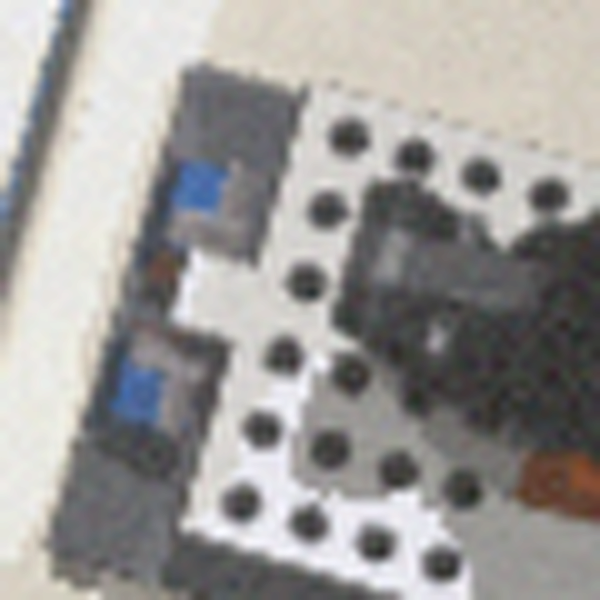

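Run:
```python
from h import *
pm=lambda l:np.array(l)/1e3
z=.1521-.0174
pt=src([(312,86),(186,530),(195,252),(178,322)],10,(390,210));mt=pm([[43,64,10],[-43,64,10],[7,76,10],[-7,76,10]])
print("plate top",*fit([("top",mt,pt)],[.547,-.169,z,-.288],z))
ps=src([(176,122),(450,350)],11,(345,170));pr=src([(414,282)],11,(405,160));ms=pm([[43,64,10],[-43,64,10],[-43,-64,10]])
print("plate side",*fit([("side",ms,np.r_[ps,pr])],[.547,-.169,z,-.288],z))
# direct: ear outer mid vs blue mid in same image
e=ray("top",[((186.5)/10-.5+390,(287.5)/10-.5+210)],z+.01)[0];b=ray("top",[(169.5/10-.5+390,291.5/10-.5+210)],.1235)[0]
yaw=-.288;Rm=np.array([[np.cos(yaw),np.sin(yaw)],[-np.sin(yaw),np.cos(yaw)]])
print("ear-blue in bracket axes mm",Rm@(e-b)[:2]*1e3)
g=(0,255,0);y=(0,255,255)
def P(x,yy,zz):return np.array([x,yy,zz])/1e3
S=[(P(43,64,10),P(-43,64,10),g),(P(-43,64,10),P(-43,-64,10),g),(P(-43,64,0),P(-43,-64,0),g),(P(43,64,10),P(43,-64,10),g),(P(7,76,10),P(-7,76,10),g),(P(7,64,10),P(7,76,10),g),(P(-7,64,10),P(-7,76,10),g),(P(-7,-76,10),P(7,-76,10),g),(P(43,-64,10),P(-43,-64,10),g)]
x=[.5476,-.1695,z,-.288]
wire("pics/s4f.png","side",x,S,(345,155,120,80),6.5,"pics/w4.png");wire("pics/t4f.png","top",x,S,(390,210,70,70),8,"pics/w5.png")
```

```text
plate top [ 0.5478 -0.1704  0.1347 -0.2764] [[ 0.1 -0.4]
 [-0.   0.3]
 [ 0.1 -0.1]
 [-0.2  0.2]]
plate side [ 0.547  -0.1682  0.1344 -0.285 ] [[-0.7  0.1]
 [-0.  -0.1]
 [ 0.7 -0.1]]
ear-blue in bracket axes mm [-1.3884 -0.2054]
```

View pics/w4.png

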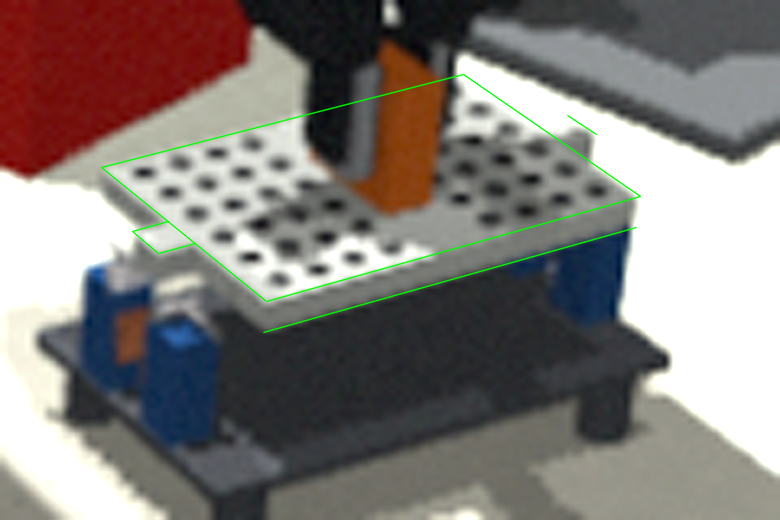

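View pics/w5.png

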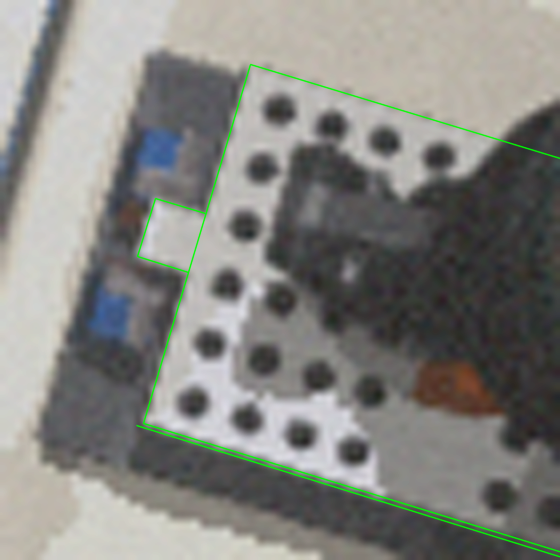

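The wireframes fit both views within a pixel. Post tops suggest the slot lies about 1 mm toward bracket +x, and the floor edges suggest about 0. I'll shift 0.7 mm and enter the mouths slowly, watching the force.

Call:
play_rows([
  [[0.03, -0.07, 0], [0, 0, 0], 0.5],
  [[0.03, -0.07, 0.2], [0, 0, 0], 0.5],
  [[0.03, -0.07, 0.4], [0, 0, 0], 0.5],
  [[0.03, -0.07, 0.5], [0, 0, 0], 0.5],
  [[0.03, -0.07, 0.6], [0, 0, 0], 0.5],
  [[0.03, -0.07, 0.7], [0, 0, 0], 0.5],
  [[0.03, -0.07, 0.7], [0, 0, 0], 0.5],
])

```text
time_s: 6.7
eef_pos: [0.5482, -0.1699, 0.1457]
ee_rot: [1.88, -2.516, 0.002]
force: [-0.1, 0.8, -2.6]
gripper_width: 0.18
```

```bash
python3 -c "
from h import *
o=sensors.get_obs();print(o['time_s'],o['eef_pos'],o['ee_rot'],o['force'],o['torque'])"
```

```text
6.7 [ 0.5482 -0.1699  0.1457] [ 1.8795 -2.5163  0.002 ] [-0.0737  0.7545 -2.6376] [-0.0348 -0.0028  0.0077]
```

Call:
play_rows([
  [[0, 0, 0.1], [0, 0, 0], 0.5],
  [[0, 0, 0.2], [0, 0, 0], 0.5],
  [[0, 0, 0.3], [0, 0, 0], 0.5],
  [[0, 0, 0.4], [0, 0, 0], 0.5],
  [[0, 0, 0.5], [0, 0, 0], 0.5],
  [[0, 0, 0.5], [0, 0, 0], 0.5],
])

```text
time_s: 7.2
eef_pos: [0.5482, -0.1699, 0.1407]
ee_rot: [1.88, -2.516, 0.002]
force: [-0.0, 0.2, -1.4]
gripper_width: 0.18
```

```bash
python3 -c "
from h import *
o=sensors.get_obs();print(o['time_s'],o['eef_pos'],o['ee_rot'],o['force'],o['torque'])"
```

```text
7.2 [ 0.5482 -0.1699  0.1407] [ 1.8795 -2.5163  0.002 ] [-0.0321  0.2476 -1.3652] [-0.0099  0.0261 -0.0778]
```

Call:
play_rows([
  [[0, 0, 0.1], [0, 0, 0], 0.5],
  [[0, 0, 0.2], [0, 0, 0], 0.5],
  [[0, 0, 0.3], [0, 0, 0], 0.5],
  [[0, 0, 0.3], [0, 0, 0], 0.5],
])

```text
time_s: 7.53
eef_pos: [0.5483, -0.1699, 0.1377]
ee_rot: [1.88, -2.516, 0.002]
force: [-1.0, 0.5, -3.4]
gripper_width: 0.179
```

```bash
python3 -c "
from h import *
o=sensors.get_obs();print(o['time_s'],o['eef_pos'],o['ee_rot'],o['force'],o['torque'])
p,d=capture('side');s=p[:,:,::-1]
cv2.imwrite('pics/s5.png',cv2.convertScaleAbs(cv2.resize(s[155:235,345:465],None,fx=6.5,fy=6.5,interpolation=cv2.INTER_CUBIC),alpha=1.6))
p,d=capture('top')
cv2.imwrite('pics/t5.png',cv2.convertScaleAbs(cv2.resize(p[210:270,390:450,::-1],None,fx=9,fy=9,interpolation=cv2.INTER_CUBIC),alpha=1.8))"
```

```text
7.5333 [ 0.5483 -0.1699  0.1377] [ 1.8795 -2.5163  0.0021] [-1.0444  0.5166 -3.394 ] [0.0213 0.0078 0.0272]
```

View pics/s5.png

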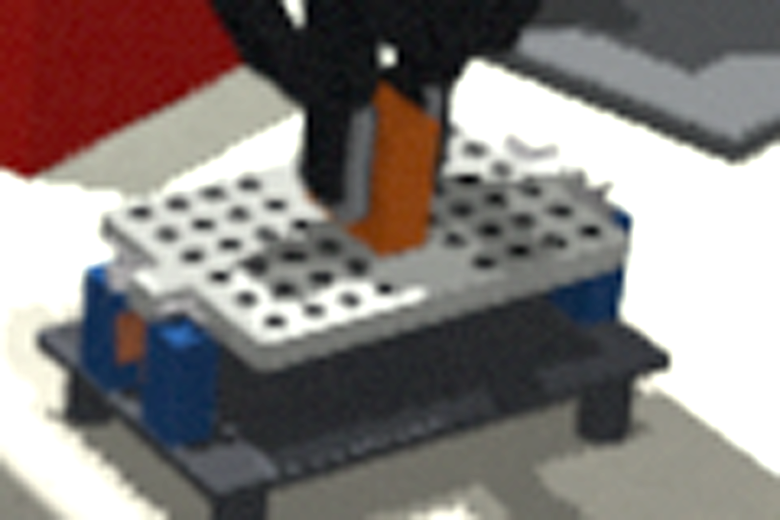

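View pics/t5.png

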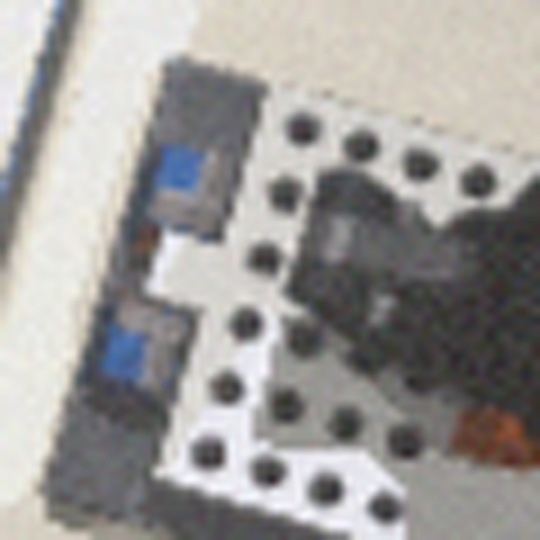

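Both ears are in the mouths, centred between the posts and with no side load. Now I'll press down in small steps, reading the force each time.

Call:
play_rows([
  [[0, 0, 0.1], [0, 0, 0], 0.5],
  [[0, 0, 0.2], [0, 0, 0], 0.5],
  [[0, 0, 0.3], [0, 0, 0], 0.5],
  [[0, 0, 0.4], [0, 0, 0], 0.5],
  [[0, 0, 0.5], [0, 0, 0], 0.5],
  [[0, 0, 0.6], [0, 0, 0], 0.5],
  [[0, 0, 0.6], [0, 0, 0], 0.5],
])

```text
time_s: 8.22
eef_pos: [0.5483, -0.1699, 0.1317]
ee_rot: [1.88, -2.516, 0.002]
force: [-0.7, -0.7, -1.9]
gripper_width: 0.176
```

Call:
play_rows([
  [[0, 0, 0.1], [0, 0, 0], 0.5],
  [[0, 0, 0.2], [0, 0, 0], 0.5],
  [[0, 0, 0.3], [0, 0, 0], 0.5],
  [[0, 0, 0.4], [0, 0, 0], 0.5],
  [[0, 0, 0.5], [0, 0, 0], 0.5],
  [[0, 0, 0.6], [0, 0, 0], 0.5],
  [[0, 0, 0.6], [0, 0, 0], 0.5],
])

```text
time_s: 8.8
eef_pos: [0.5484, -0.17, 0.126]
ee_rot: [1.88, -2.517, 0.003]
force: [0.4, -0.0, -1.6]
gripper_width: 0.18
```

Call:
play_rows([
  [[0, 0, 0.1], [0, 0, 0], 0.5],
  [[0, 0, 0.2], [0, 0, 0], 0.5],
  [[0, 0, 0.3], [0, 0, 0], 0.5],
  [[0, 0, 0.4], [0, 0, 0], 0.5],
  [[0, 0, 0.5], [0, 0, 0], 0.5],
  [[0, 0, 0.5], [0, 0, 0], 0.5],
])

```text
time_s: 9.3
eef_pos: [0.5486, -0.1701, 0.1211]
ee_rot: [1.88, -2.517, 0.003]
force: [-1.1, 0.2, 2.4]
gripper_width: 0.176
```

Call:
play_rows([
  [[0, 0, 0.1], [0, 0, 0], 0.5],
  [[0, 0, 0.2], [0, 0, 0], 0.5],
  [[0, 0, 0.3], [0, 0, 0], 0.5],
  [[0, 0, 0.4], [0, 0, 0], 0.5],
  [[0, 0, 0.5], [0, 0, 0], 0.5],
  [[0, 0, 0.5], [0, 0, 0], 0.5],
])

```text
time_s: 9.8
eef_pos: [0.5486, -0.1701, 0.116]
ee_rot: [1.88, -2.517, 0.003]
force: [-1.1, 0.4, 4.7]
gripper_width: 0.176
```

Call:
play_rows([
  [[0, 0, 0.1], [0, 0, 0], 0.5],
  [[0, 0, 0.2], [0, 0, 0], 0.5],
  [[0, 0, 0.3], [0, 0, 0], 0.5],
  [[0, 0, 0.4], [0, 0, 0], 0.5],
  [[0, 0, 0.4], [0, 0, 0], 0.5],
])

```text
time_s: 10.22
eef_pos: [0.5487, -0.1702, 0.1124]
ee_rot: [1.88, -2.517, 0.004]
force: [-2.1, 0.9, 6.4]
gripper_width: 0.177
```

Call:
play_rows([
  [[0, 0, 0.1], [0, 0, 0], 0.5],
  [[0, 0, 0.2], [0, 0, 0], 0.5],
  [[0, 0, 0.3], [0, 0, 0], 0.5],
  [[0, 0, 0.3], [0, 0, 0], 0.5],
])

```text
time_s: 10.55
eef_pos: [0.5489, -0.1702, 0.1098]
ee_rot: [-1.88, 2.517, -0.005]
force: [-1.6, 0.1, 7.7]
gripper_width: 0.18
```

Call:
play_rows([
  [[0, 0, 0.1], [0, 0, 0], 0.5],
  [[0, 0, 0.2], [0, 0, 0], 0.5],
  [[0, 0, 0.3], [0, 0, 0], 0.5],
  [[0, 0, 0.3], [0, 0, 0], 0.5],
])

```text
time_s: 10.88
eef_pos: [0.5485, -0.17, 0.1058]
ee_rot: [1.88, -2.516, 0.003]
force: [-0.6, -0.6, 2.9]
gripper_width: 0.173
```

```bash
python3 -c "
from h import *
o=sensors.get_obs();print(o['time_s'],o['eef_pos'],o['ee_rot'],o['force'],o['torque'])
p,d=capture('side');s=p[:,:,::-1]
cv2.imwrite('pics/s6.png',cv2.convertScaleAbs(cv2.resize(s[155:235,345:465],None,fx=6.5,fy=6.5,interpolation=cv2.INTER_CUBIC),alpha=1.6))"
```

```text
10.8833 [ 0.5485 -0.17    0.1058] [ 1.8797 -2.5165  0.0029] [-0.6309 -0.5757  2.8768] [ 0.0285  0.0806 -0.0521]
```

View pics/s6.png

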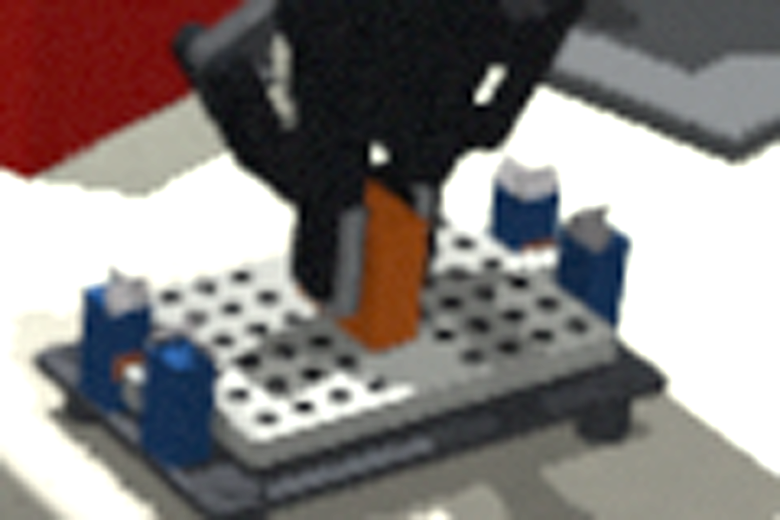

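The clips snapped over (force fell 7.7→2.9 N) and the plate lies close to the floor. I'll press on to about 17 N net to drive it home.

Call:
play_rows([
  [[0, 0, 0.1], [0, 0, 0], 0.5],
  [[0, 0, 0.2], [0, 0, 0], 0.5],
  [[0, 0, 0.3], [0, 0, 0], 0.5],
  [[0, 0, 0.4], [0, 0, 0], 0.5],
  [[0, 0, 0.5], [0, 0, 0], 0.5],
  [[0, 0, 0.5], [0, 0, 0], 0.5],
])

```text
time_s: 11.43
eef_pos: [0.5482, -0.17, 0.1009]
ee_rot: [1.879, -2.516, 0.002]
force: [-1.6, 0.2, 3.9]
gripper_width: 0.174
```

Call:
play_rows([
  [[0, 0, 0.1], [0, 0, 0], 0.5],
  [[0, 0, 0.2], [0, 0, 0], 0.5],
  [[0, 0, 0.3], [0, 0, 0], 0.5],
  [[0, 0, 0.4], [0, 0, 0], 0.5],
  [[0, 0, 0.4], [0, 0, 0], 0.5],
  [[0, 0, 0.4], [0, 0, 0], 0.5],
])

```text
time_s: 11.93
eef_pos: [0.5482, -0.17, 0.0976]
ee_rot: [1.88, -2.516, 0.003]
force: [-3.7, 0.1, 8.3]
gripper_width: 0.179
```

Call:
play_rows([
  [[0, 0, 0.1], [0, 0, 0], 0.5],
  [[0, 0, 0.2], [0, 0, 0], 0.5],
  [[0, 0, 0.3], [0, 0, 0], 0.5],
  [[0, 0, 0.3], [0, 0, 0], 0.5],
  [[0, 0, 0.3], [0, 0, 0], 0.5],
])

```text
time_s: 12.35
eef_pos: [0.5482, -0.17, 0.095]
ee_rot: [1.88, -2.516, 0.003]
force: [-3.4, 0.6, 9.7]
gripper_width: 0.18
```

```bash
python3 -c "
from h import *
o=sensors.get_obs();print(o['time_s'],o['eef_pos'],o['ee_rot'],o['force'],o['torque'])
p,d=capture('side');s=p[:,:,::-1]
cv2.imwrite('pics/s7.png',cv2.convertScaleAbs(cv2.resize(s[155:235,345:465],None,fx=6.5,fy=6.5,interpolation=cv2.INTER_CUBIC),alpha=1.6))
o=sensors.get_obs();print(o['force'])"
```

```text
12.35 [ 0.5482 -0.17    0.095 ] [ 1.8798 -2.5164  0.0029] [-3.4305  0.5681  9.7155] [ 0.3093  0.4208 -0.0631]
[-3.5991  1.9236 10.561 ]
```

View pics/s7.png

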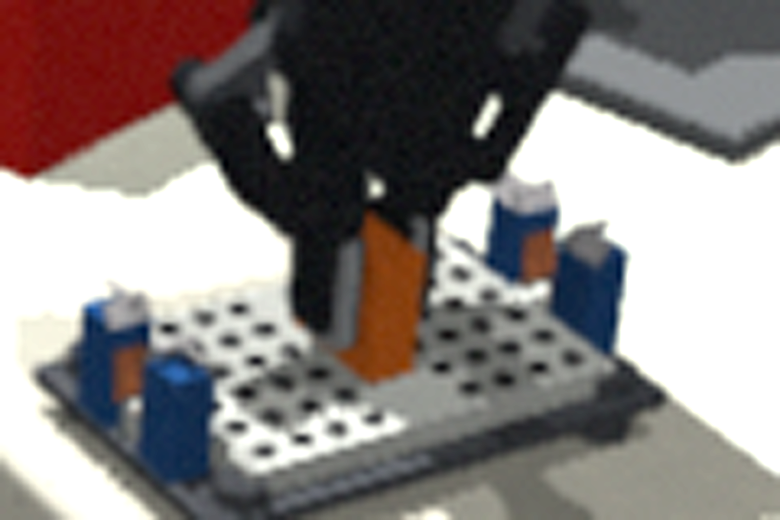

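Call:
play_rows([
  [[0, 0, 0.1], [0, 0, 0], 0.5],
  [[0, 0, 0.2], [0, 0, 0], 0.5],
  [[0, 0, 0.3], [0, 0, 0], 0.5],
  [[0, 0, 0.3], [0, 0, 0], 0.5],
  [[0, 0, 0.3], [0, 0, 0], 0.5],
])

```text
time_s: 12.82
eef_pos: [0.5482, -0.17, 0.0925]
ee_rot: [1.88, -2.517, 0.003]
force: [-4.4, 0.7, 12.3]
gripper_width: 0.18
```

```bash
python3 -c "
from h import *
o=sensors.get_obs();print(o['time_s'],o['eef_pos'],o['ee_rot'],o['force'],o['torque'])"
```

```text
12.8167 [ 0.5482 -0.17    0.0925] [ 1.8797 -2.5165  0.0032] [-4.3807  0.6943 12.3397] [ 0.2991  0.5431 -0.0143]
```

Call:
play_rows([
  [[0, 0.05, 0], [0, 0, 0], 0.5],
  [[0, 0.05, 0.1], [0, 0, 0], 0.5],
  [[0, 0.05, 0.2], [0, 0, 0], 0.5],
  [[0, 0.05, 0.2], [0, 0, 0], 0.5],
  [[0, 0.05, 0.2], [0, 0, 0], 0.5],
])

```text
time_s: 13.23
eef_pos: [0.5482, -0.17, 0.0909]
ee_rot: [-1.88, 2.517, -0.005]
force: [-3.0, 0.7, 14.5]
gripper_width: 0.177
```

```bash
python3 -c "
from h import *
o=sensors.get_obs();print(o['time_s'],o['eef_pos'],o['ee_rot'],o['force'],o['torque'])
p,d=capture('side');s=p[:,:,::-1];cv2.imwrite('pics/s8f.png',s)
cv2.imwrite('pics/s8.png',cv2.convertScaleAbs(cv2.resize(s[180:240,345:415],None,fx=10,fy=10,interpolation=cv2.INTER_CUBIC),alpha=1.8))
cv2.imwrite('pics/s8b.png',cv2.convertScaleAbs(cv2.resize(s[170:230,395:465],None,fx=10,fy=10,interpolation=cv2.INTER_CUBIC),alpha=1.8))"
```

```text
13.2333 [ 0.5482 -0.17    0.0909] [-1.8799  2.5169 -0.0046] [-3.005   0.7497 14.4886] [ 0.3065  0.597  -0.0195]
```

View pics/s8.png

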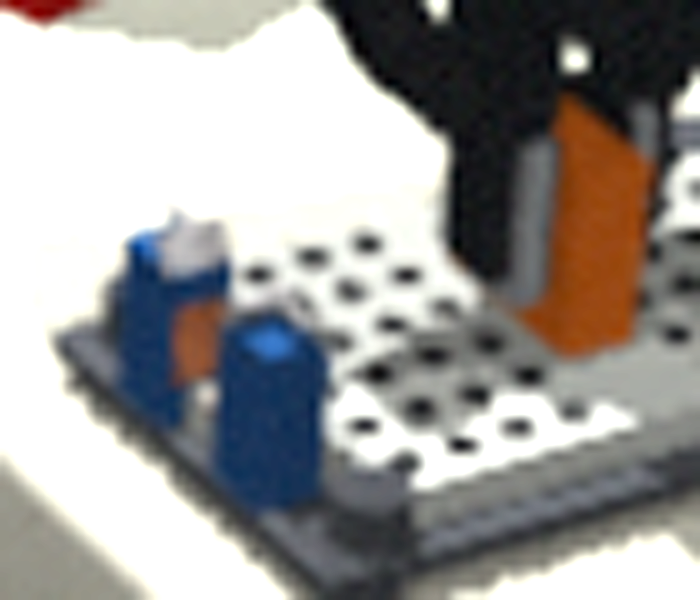

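View pics/s8b.png

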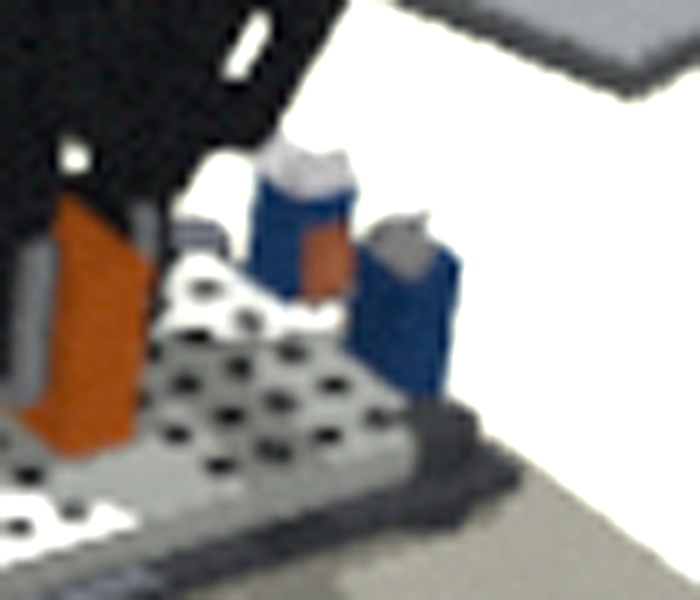

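Net push is about 17 N. The plate lies flat along the floor, and the clips have sprung back above the ears at both slots. Next I'll ease up while still gripping, check that it stays put, then release.

Call:
play_rows([
  [[0, 0, 0], [0, 0, 0], 0.5],
  [[0, 0, 0], [0, 0, 0], 0.5],
  [[0, 0, -0.2], [0, 0, 0], 0.5],
  [[0, 0, -0.4], [0, 0, 0], 0.5],
  [[0, 0, -0.6], [0, 0, 0], 0.5],
  [[0, 0, -0.8], [0, 0, 0], 0.5],
  [[0, 0, -1.0], [0, 0, 0], 0.5],
  [[0, 0, -1.2], [0, 0, 0], 0.5],
  [[0, 0, -1.4], [0, 0, 0], 0.5],
  [[0, 0, -1.4], [0, 0, 0], 0.5],
  [[0, 0, -1.4], [0, 0, 0], 0.5],
])

```text
time_s: 14.2
eef_pos: [0.5482, -0.17, 0.1029]
ee_rot: [1.88, -2.517, 0.003]
force: [0.8, -0.3, 1.9]
gripper_width: 0.181
```

```bash
python3 -c "
from h import *
o=sensors.get_obs();print(o['time_s'],o['eef_pos'],o['ee_rot'],o['force'],o['torque'])
p,d=capture('side');s=p[:,:,::-1];cv2.imwrite('pics/s9f.png',s)
cv2.imwrite('pics/s9.png',cv2.convertScaleAbs(cv2.resize(s[160:235,345:465],None,fx=6.5,fy=6.5,interpolation=cv2.INTER_CUBIC),alpha=1.7))"
```

```text
14.2 [ 0.5482 -0.17    0.1029] [ 1.8798 -2.5167  0.0032] [ 0.8216 -0.2704  1.8918] [ 0.0369 -0.0515  0.007 ]
```

View pics/s9.png

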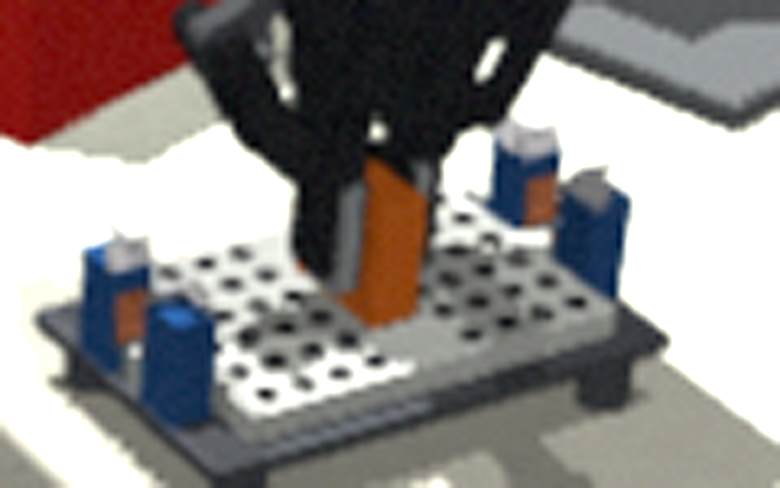

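At this light load the plate rides with the bracket: its underside matches the sprung floor height within 1 mm. I'll unload the rest, open to 4 cm and retreat straight up.

Call:
play_rows([
  [[0, 0, -0.1], [0, 0, 0], 0.5],
  [[0, 0, -0.2], [0, 0, 0], 0.5],
  [[0, 0, -0.2], [0, 0, 0], 0.5],
  [[0, 0, -0.2], [0, 0, 0], 2.2],
  [[0, 0, -0.2], [0, 0, 0], 3],
  [[0, 0, -0.2], [0, 0, 0], 4],
  [[0, 0, -0.2], [0, 0, 0], 4],
  [[0, 0, -0.2], [0, 0, 0], 4],
  [[0, 0, -0.2], [0, 0, 0], 4],
  [[0, 0, -0.2], [0, 0, 0], 4],
])

```text
time_s: 15.08
eef_pos: [0.5479, -0.1699, 0.105]
ee_rot: [1.88, -2.516, 0.003]
force: [-0.1, -0.6, 0.4]
gripper_width: 0.471
```

Call:
play_rows([
  [[0, 0, -0.5], [0, 0, 0], 4],
  [[0, 0, -1.5], [0, 0, 0], 4],
  [[0, 0, -3], [0, 0, 0], 4],
  [[0, 0, -5], [0, 0, 0], 4],
  [[0, 0, -8], [0, 0, 0], 4],
  [[0, 0, -11], [0, 0, 0], 4],
  [[0, 2, -13], [0, 0, 0], 4],
  [[0, 5, -14], [0, 0, 0], 4],
  [[0, 9, -14], [0, 0, 0], 4],
  [[0, 13, -14], [0, 0, 0], 4],
  [[0, 17, -14], [0, 0, 0], 4],
  [[0, 18, -14], [0, 0, 0], 4],
  [[0, 18, -14], [0, 0, 0], 4],
  [[0, 18, -14], [0, 0, 0], 4],
])

```text
time_s: 16.25
eef_pos: [0.376, -0.1189, 0.2461]
ee_rot: [-1.879, 2.516, -0.008]
force: [0.1, -0.3, -0.4]
gripper_width: 0.466
```

```bash
python3 -c "
from h import *
o=sensors.get_obs();print(o['time_s'],o['eef_pos'],o['force'])
p,d=capture('side');s=p[:,:,::-1];cv2.imwrite('pics/s10f.png',s)
cv2.imwrite('pics/s10.png',cv2.convertScaleAbs(cv2.resize(s[160:235,345:465],None,fx=6.5,fy=6.5,interpolation=cv2.INTER_CUBIC),alpha=1.7))
p,d=capture('top');cv2.imwrite('pics/t10f.png',p[:,:,::-1]);np.save('top10.npy',d)
for u,v in((425,240),(460,275),(420,262),(470,250),(408,240),(445,255)): print(u,v,depth_pt('top',d,u,v,1))"
```

```text
16.25 [ 0.376  -0.1189  0.2461] [ 0.1156 -0.3022 -0.4097]
425 240 [ 0.5705 -0.1371  0.0972]
460 275 [ 0.5044 -0.2026  0.099 ]
420 262 [ 0.5281 -0.1273  0.0974]
470 250 [ 0.5524 -0.2224  0.0982]
408 240 [ 0.57   -0.1043  0.0983]
445 255 [ 0.5395 -0.1654  0.1377]
```

View pics/s10.png

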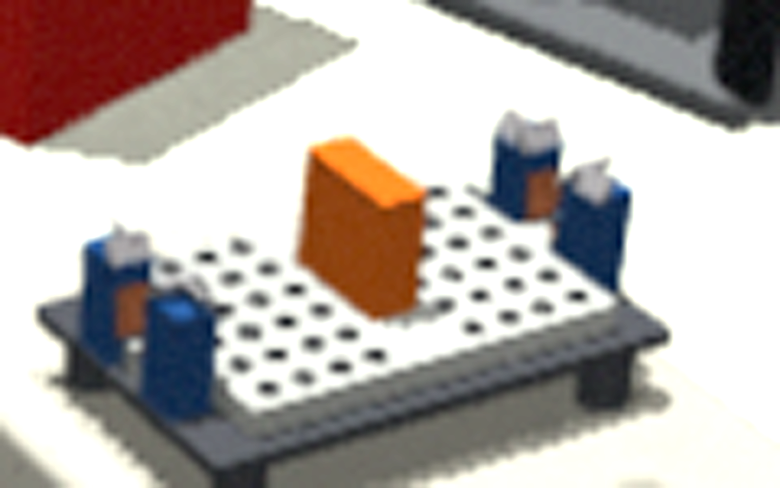

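View pics/t10f.png

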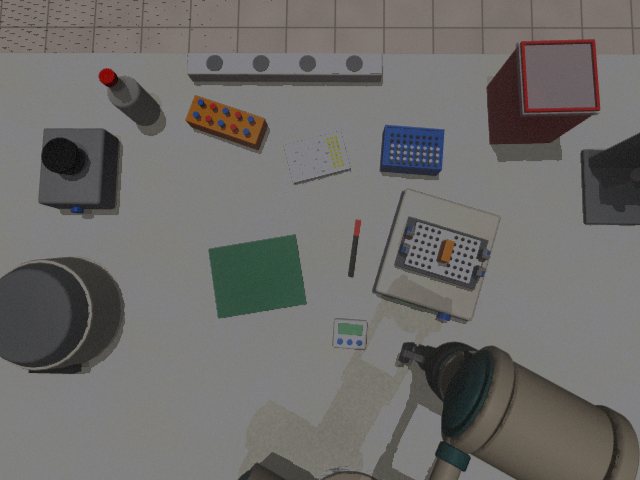

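The plate sits between all four posts and the bystanders are where they were. As a last check I'll compare plate-top and floor heights in depth.

Run:
```python
from h import *
d=np.load('top10.npy');c=calibration("top")
v,u=np.mgrid[200:310,380:510];z=d[200:310,380:510]
P=(np.c_[u.ravel(),v.ravel(),np.ones(u.size)]@np.linalg.inv(c["mtx"]).T)*z.reshape(-1,1)
P=P@c["extrinsics"][:3,:3].T+c["extrinsics"][:3,3]
yaw=-.287;q=P[:,:2]-[.548,-.1697]
bx=q@[np.cos(yaw),np.sin(yaw)];by=q@[-np.sin(yaw),np.cos(yaw)]
for n,m in {"plate":(abs(bx)<.038)&(abs(by)<.058)&((abs(by)>.014)|(abs(bx)>.026)),"floor y-ends":(abs(bx)>.03)&(abs(bx)<.047)&(abs(by)>.068)&(abs(by)<.077)}.items():
    A=np.c_[bx[m],by[m],np.ones(m.sum())];k=np.linalg.lstsq(A,P[m,2],rcond=None)[0]
    print(n,m.sum(),"median z %.4f"%np.median(P[m,2]),"tilt deg x,y",np.degrees(k[:2]),"z0 %.4f"%k[2])
```

```text
plate 1975 median z 0.0980 tilt deg x,y [ 0.0356 -0.0619] z0 0.0980
floor y-ends 164 median z 0.0878 tilt deg x,y [0.1211 0.046 ] z0 0.0879
```

The plate top is 10.1 mm above the floor, against the 10 mm plate thickness, and the tilt is under 0.1°. It is fully home, so I'm handing in.

```bash
python3 -c "
from plant import hand_in
print(hand_in())"
```

```text
the job is handed in; nothing more can be done
None
```

The plate is fully home in the bracket, released, and the job is handed in at about 16.4 s.

- **How it went:** I took the plate off the mat by its orange handle. Both ears then went into the slots, and the clips snapped in at about 10.5 N net. I pressed on to about 17 N net, the highest push I read between moves, eased off until the wrist read near zero, then opened and backed away.
- **Final checks:** In the depth image the plate's top is 10.1 mm above the bracket floor, against its 10 mm thickness, and its tilt is under 0.1°. In the pictures the copper clips stand above the ears, the bystanders are where they began, and the gripper is clear.
- **Disagreements:** Camera estimates of the bracket's position differed by 1–2 mm between methods. I split the difference and went by feel, which left up to about 4 N of side load during the final press. Closing the gripper also pushed the plate onto the mat with about 7 N before lifting.

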